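# Make up two stud sets in order at the bolt store

## Task

Make up the two stud sets. Over the stud of the yellow stand put the black rubber pad first, then the square plate washer, then the brass sleeve on top; over the stud of the blue stand put the red pad first, then the hex nut on top. Keep every part the way up it lies now, let each sit flat on the one below with nothing held, and leave the tin, the loose bolt and the carton where they are.

Things in the scene. Friction and masses are not known exactly. Their poses are not given: they have to be found in the camera images.
- yellow_stand: Yellow stand: painted square steel foot, 90 x 90 x 12 mm, fixed to the bench, with an upright threaded steel stud of 15 mm diameter (16 mm over the thread) at its centre. The stud stands 44 mm above the foot's top face, the last 8 mm tapering to 6 mm diameter (tip 56 mm above the bench). Origin: centre of the foot's underside, on the stud's axis and at bench height; z up along the stud, x and y along the foot's edges. Its place and yaw vary.
- blue_stand: Blue stand: painted square steel foot, 90 x 90 x 12 mm, fixed to the bench, with an upright threaded steel stud of 15 mm diameter (16 mm over the thread) at its centre. The stud stands 44 mm above the foot's top face, the last 8 mm tapering to 6 mm diameter (tip 56 mm above the bench). Origin: centre of the foot's underside, on the stud's axis and at bench height; z up along the stud, x and y along the foot's edges. Its place and yaw vary.
- black_pad: Black rubber pad: flat ring, outer diameter 60 mm, hole 28 mm, 10 mm thick, about 30 g. Starts lying flat on the bench. Origin: centre of its underside, z up along the hole.
- red_pad: Red plastic pad: flat ring, outer diameter 60 mm, hole 28 mm, 10 mm thick, about 35 g. Starts lying flat on the bench. Origin: centre of its underside, z up along the hole.
- plate_washer: Square plate washer of bright grey metal: 50 x 50 mm, 8 mm thick, round hole 28 mm through its middle, about 120 g. Starts lying flat on the bench. Origin: centre of its underside, z up along the hole, x and y along its edges.
- brass_sleeve: Brass spacer sleeve: short tube, outer diameter 40 mm, hole 28 mm, 22 mm tall, about 120 g. Starts standing on end on the bench. Origin: centre of its underside, z up along the hole.
- hex_nut: Dark steel hex nut with a plain (unthreaded) hexagonal hole: 44 mm across the outer flats, 51 mm across corners, hole 28 mm across flats, 20 mm tall, about 165 g; it just drops over the stud. Starts lying flat on the bench. Origin: centre of its underside, z up along the hole; x points to the middle of a flat.
- grease_tin: Bystander: small closed green tin with a whitish lid and a broad pale band round it, 44 mm diameter, 40 mm tall, loose. Origin: centre of its underside, z up.
- loose_bolt: Bystander: one big loose steel bolt lying on its side, about 65 mm long, head 30 mm across corners, shank 16 mm diameter, 26 mm high at the head. Origin: on the bench under the middle of the bolt; x along the shank, away from the head.
- carton: Bystander: small closed cardboard carton with a pale paper band, 60 x 85 x 45 mm high, beyond the parts. Origin: centre of its underside, z up.
Mind the look-alikes: they are no part of the job. Of the things that look like the red_pad, take the one that is nearest to the robot's base at the start. Of the things that look like the plate_washer, take the one that is farthest to the robot's right at the start.

How it is judged:
By the outcome, as a careful person would: the job done as asked, in the order asked, and still so for the second after the job is handed in, with the robot touching nothing.
It also fails if it takes over 128 s, if anything falls off the work surface, if the arm or the gripper's body presses on something with over 40 N, if the wrist force passes 120 N, or if a joint passes its speed limit or range.

## Robot

A 6-joint arm with a two-finger parallel gripper is mounted at the origin on the work surface. World frame = base frame: x ahead of the robot, y to its left, z up, the work surface at z = 0. Lengths are in m, angles in rad, forces in N, time in s.
With the tool pointing down it reaches from about 0.325 to 1 m from the base axis. Payload 5.1 kg.
Tool frame: the origin (TCP) lies on the mounting face of the last link; the fingertips stand 173 mm ahead of it and the grasp point (between the pads) lies 155 mm ahead of it (tcp_to_grasp is the distance from the TCP to the grasp point, in m); z points along the fingers, y is the direction in which the jaws open and shut (so a half turn about z gives the same grasp; the last joint's range is limited). The gripper opens to 85 mm and grips with 20 to 120 N. Pads are 22 mm wide; open, the fingers measure 114 mm over their backs; the gripper's body (76 mm by 85 mm) begins 54 mm behind the grasp point. The pads swing forward as they close: fully open they stand 13 mm farther back than shut.
Start: joints at [-1.41, 0.124, 1.65, -0, 1.367, -0.083], TCP at [0.157, -0.631, 0.405] pointing down, gripper open.
Joint ranges: [-2.61, 2.61], [-1.02, 2.33], [0.03, 2.71], [-1.35, 4.49], [0.32, 2.68], [-2.91, 2.91]. Speed limits (rad/s): [2.57, 2.57, 3.14, 3.14, 3.14, 3.14].

## Interface

Orientations are given as a unit quaternion [w, x, y, z].
In Python, from cell import read_state, get_image, hand_in, tcp_to_grasp gives the robot as it stands. The module is installed in compiled form; this text tells all that it offers.
- The arm moves only by the tool carry_out, never from a script. Its argument "targets" is a list of rows, each a list of 2 entries, a list of its own where there are three numbers: the shift along the tool's x, y, z in m, then the turn about the tool's z in degrees. A call has 1 to 5 rows; each row is the pose to reach, as a shift and turn from the pose measured when the call began, along the tool's axes at that moment; what a row does not reach only later rows make up. A row lasts 1/10 s, in which the tool goes at most 50 mm and 8.59 degrees, less where a joint would pass 70% of its speed; a pose out of reach is approached as far as the arm can. A call with a gripper value outside its range is refused whole. "claw" is the opening, from -1 (shut) to 1 (fully open), set as the call begins (left out, the last holds). The fingers move at their own pace and stop on an object; "newtons" is the grip in N (left out, the last holds). Time passes only in rows, so rows that repeat a pose let the fingers close. It gives the time, the measured TCP pose, the force and the opening at its end, in the units of the state.
- read_state(): the state, without advancing time (a new reading comes with each control period).
- get_image(name): name is "side" or "top" or "wrist"; returns a dict with "frame" (400x640x3 uint8, red, green, blue), "fx", "fy", "cx", "cy" (pixels), "D" ([k1, k2, p1, p2, k3] as OpenCV has them; the pictures are not rectified), "world_from_camera" (4x4, takes a point from camera to world coordinates); the wrist camera has in their place "hand_eye" (4x4, takes a point from camera to tool coordinates, whose origin is the TCP and whose axes are the flange's). Camera axes: x right, y down, z forward; pixel columns grow to the right and rows downward; lengths in m; the calibration is good to about 2 mm. A picture is of the moment at which its call begins: read the wrist's pose just before it. There is no depth.
- hand_in(): hands the job in, once; it reports no verdict.
The state is a dict: "clock": time; "joints": joint angles; "qvel": joint speeds; "joint_torque": joint torques, N m; "eef_pos": TCP position; "tcp_rot": TCP orientation; "contact_force": force on the tool from outside, world axes, zero at the start; "moment": the same for the moment, N m; "finger_gap": finger opening in m.
Only numpy, scipy, OpenCV 4.12 (cv2) and the standard library are available. Lean on these libraries where they do the work, as an engineer would, in place of code of your own. Each camera call takes 0.05 s, during which the arm holds its last target.

## Working session

There is one attempt and no reset: what is moved stays moved. The work goes in short steps, Python scripts to look and compute and a tool call to move; the robot and the scene stay as the last step left them, time stands still between calls to the robot, and variables do not carry over. Pictures are saved under pics/ and viewed, and the job is handed in when it is done.

Besides the shell and the picture viewer there is one more tool, called after "Call:" as name(argument=value, ...), one argument or row to a line, values as JSON. carry_out: Moves the arm, as the interface text tells. Its arguments: {"type":"object","properties":{"targets":{"type":"array","items":{"type":"array"}},"claw":{"type":"number"},"newtons":{"type":"number"}},"required":["targets"]}

```bash
mkdir -p pics; ls
python3 - <<'E'
from cell import *
import cv2
print(read_state(), tcp_to_grasp)
for n in ["side","top","wrist"]:
    d=get_image(n); cv2.imwrite(f"pics/{n}0.png",d["frame"][:,:,::-1])
    print(n,{k:v for k,v in d.items() if k!="frame"})
E
```

```text
pics
{'clock': 0.0, 'joints': array([-1.40962406e+00,  1.24511032e-01,  1.65166407e+00, -1.13072092e-06,
        1.36753296e+00, -8.25971439e-02]), 'qvel': array([ 0.00010714,  0.00191475,  0.00364335, -0.00014199,  0.00102174,
        0.00130607]), 'joint_torque': array([ 2.90357377e-03, -4.23612714e+01, -3.65446794e+01,  7.36026595e-05,
        7.08122257e-03,  2.95770022e-06]), 'eef_pos': array([ 0.15681872, -0.63054175,  0.40345468]), 'tcp_rot': array([-1.05686814e-03,  9.92580681e-01,  1.21583193e-01, -4.20971779e-05]), 'contact_force': array([ 0.41245908, -0.65761187,  0.30700264]), 'moment': array([-0.02996163, -0.06881809, -0.04513815]), 'finger_gap': 0.08523074959422276} 0.1547
side {'fx': 400.2381089422902, 'fy': 400.2381089422902, 'cx': 324.64739755075567, 'cy': 195.47645161507393, 'D': array([0.01948927, 0.        , 0.        , 0.        , 0.        ]), 'world_from_camera': array([[-0.95320486, -0.19554033,  0.23057423,  0.35151139],
       [-0.30220859,  0.63745937, -0.70874221,  0.67341864],
       [-0.00839402, -0.74525803, -0.66672333,  0.66843657],
       [ 0.       
[... 339 characters left out ...]
6126 , -0.01777356,  0.00976409],
       [ 0.01591835, -0.12600611, -0.99190174,  0.88511912],
       [ 0.        ,  0.        ,  0.        ,  1.        ]])}
wrist {'fx': 353.20112082729185, 'fy': 353.20112082729185, 'cx': 322.9982117256977, 'cy': 200.17997488529517, 'D': array([-0.07734268,  0.        ,  0.        ,  0.        ,  0.        ]), 'hand_eye': array([[-1.28442251e-03, -9.51577588e-01, -3.07405992e-01,
         7.94075783e-02],
       [ 9.99999109e-01, -1.11062033e-03, -7.40323724e-04,
        -1.70918115e-03],
       [ 3.63064120e-04, -3.07406669e-01,  9.51578167e-01,
         3.03695999e-02],
       [ 0.00000000e+00,  0.00000000e+00,  0.00000000e+00,
         1.00000000e+00]])}
```

View pics/top0.png

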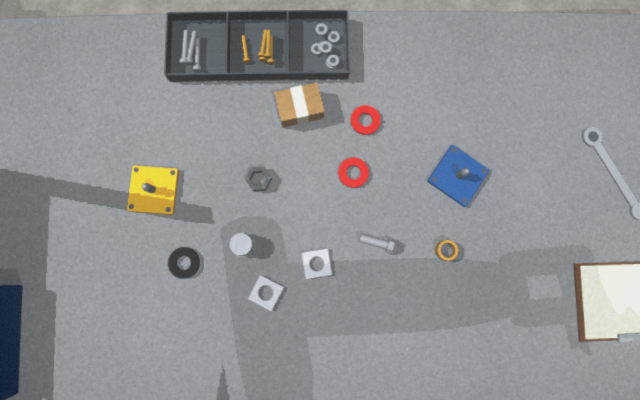

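View pics/side0.png

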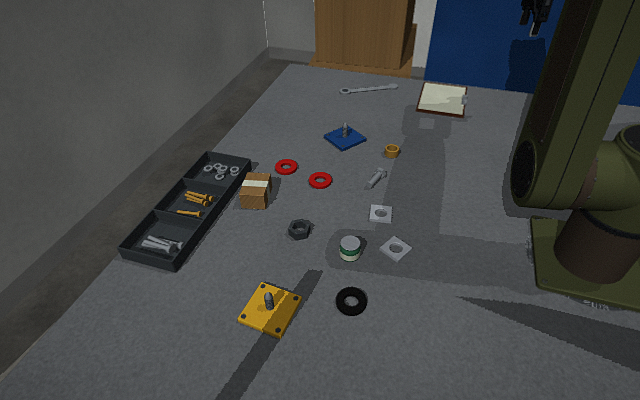

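View pics/wrist0.png

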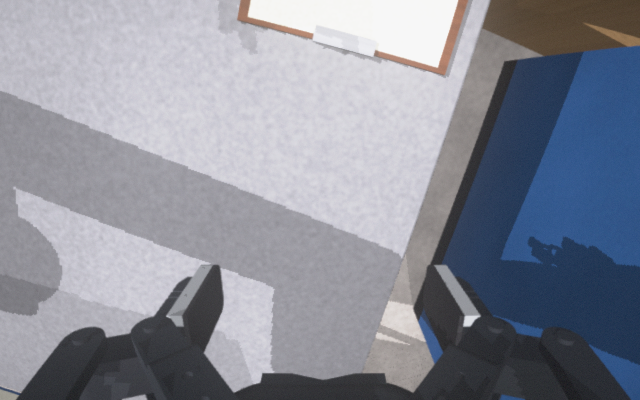

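```bash
cat > h.py <<'E'
from cell import *
import cv2, numpy as np
from scipy.spatial.transform import Rotation as R
def rot():
    s=read_state(); q=s['tcp_rot']; return s,R.from_quat([q[1],q[2],q[3],q[0]]).as_matrix()
def cam(n):
    s,M=rot()
    d=get_image(n)
    if n=="wrist":
        T=np.eye(4);T[:3,:3]=M;T[:3,3]=s['eef_pos'];d['T']=T@d['hand_eye']
    else: d['T']=d['world_from_camera']
    d['K']=np.array([[d['fx'],0,d['cx']],[0,d['fy'],d['cy']],[0,0,1]])
    return d
def save(d,name): cv2.imwrite(f"pics/{name}.png",d['frame'][:,:,::-1])
def cast(d,uv,z):
    p=cv2.undistortPoints(np.array(uv,float).reshape(-1,1,2),d['K'],d['D']).reshape(-1,2)
    r=np.c_[p,np.ones(len(p))]@d['T'][:3,:3].T; o=d['T'][:3,3]
    return o+r*((z-o[2])/r[:,2])[:,None]
def proj(d,P):
    Ti=np.linalg.inv(d['T']); rv=cv2.Rodrigues(Ti[:3,:3])[0]
    return cv2.projectPoints(np.array(P,float).reshape(-1,1,3),rv,Ti[:3,3],d['K'],d['D'])[0].reshape(-1,2)
def masks(d):
    h=cv2.cvtColor(d['frame'],cv2.COLOR_RGB2HSV); H,S,V=[h[...,i].astype(int) for i in range(3)]
    return dict(yellow=(H>20)&(H<33)&(S>150)&(V>80),blue=(H>100)&(H<125)&(S>120)&(V>60),
      red=((H<8)|(H>172))&(S>150)&(V>80), brass=(H>10)&(H<24)&(S>110)&(V>60),
      black=(V<48), dark=(V<85)&(S<90), bright=(S<45)&(V>165))
def blobs(m,amin=60,amax=6000):
    c,_=cv2.findContours(m.astype(np.uint8),cv2.RETR_EXTERNAL,cv2.CHAIN_APPROX_NONE)
    return [x for x in c if amin<cv2.contourArea(x)<amax]
def go(x,y,zg,yaw=None):
    """print tool-frame shift to put grasp point at x,y,zg and jaw (tool y) axis at yaw deg mod 180"""
    s,M=rot(); t=np.array([x,y,zg+tcp_to_grasp]); sh=M.T@(t-s['eef_pos'])
    j=np.degrees(np.arctan2(M[1,1],M[0,1]))
    out=f"shift {np.round(sh,4)} jaw {j:.1f}"
    if yaw is not None:
        dw=(yaw-j+90)%180-90; out+=f" tool turn {-dw:.1f}"   # tool z down
    print(out, 'j6 %.2f'%s['joints'][5],'t %.1f'%s['clock'])
E
python3 - <<'E'
from h import *
for n in ("top","side"):
    d=cam(n); m=masks(d); print(n)
    hts=dict(yellow=.012,blue=.012,red=.01,brass=.022,black=.01,dark=.02,bright=.008)
    for k,z in hts.items():
        for c in blobs(m[k]):
            mo=cv2.moments(c); uv=(mo['m10']/mo['m00'],mo['m01']/mo['m00'])
            P=cast(d,c.reshape(-1,2),z); (cx,cy),(w,h),a=cv2.minAreaRect((P[:,:2]*1000).astype(np.float32))
            if max(w,h)>140: continue
            e=cast(d,[uv],z)[0]
            print(k,np.round(uv,1),'cast',np.round(e*1000,1)[:2],'rect',round(cx,1),round(cy,1),'size',round(w,1),round(h,1),'ang',round(a,1))
E
```

```text
top
yellow [152.3 189.6] cast [579.3 305.7] rect 579.7 305.8 size 89.4 88.2 ang 84.7
blue [457.9 175.8] cast [ 598.6 -288.1] rect 600.0 -289.0 size 88.8 88.8 ang 53.9
red [353.1 172.1] cast [608.7 -82.9] rect 608.9 -83.7 size 56.6 55.3 ang 89.2
red [365.2 119.5] cast [ 714.  -109.8] rect 714.1 -109.5 size 55.7 55.5 ang 88.4
brass [446.7 249.8] cast [ 455.3 -255.5] rect 455.3 -255.6 size 38.6 38.2 ang 43.5
brass [152.6 200.9] cast [556.  301.1] rect 577.5 302.1 size 90.3 87.3 ang 84.6
brass [285.  104.7] cast [741.9  48. ] rect 742.1 48.4 size 58.0 27.4 ang 12.8
brass [312.8  98.7] cast [753.5  -6.6] rect 754.0 -6.6 size 57.7 26.5 ang 11.9
brass [244.8  49.9] cast [856.6 127.3] rect 859.9 126.2 size 57.6 12.1 ang 3.7
brass [266.4  47.3] cast [861.4  84.2] rect 863.2 87.0 size 70.7 29.3 ang 2.3
dark [183.7 262.3] cast [439.6 240.1] rect 440.2 239.7 size 56.1 56.5 ang 0.7
dark [202.9  50.9] cast [856.5 211.3] rect 853.4 211.9 size 12.0 61.4 ang 88.8
dark [277.4  50.9] cast [854.5  62.4] rect 853.4 62.3 size 18.0 61.7 ang 89.9
dark [184.3  32.2] cast [897.4 249.8] rect 875.7 226.8 size 1
[... 2955 characters left out ...]
 234.7] cast [593.1 114.7] rect 592.6 107.2 size 53.0 38.0 ang 34.8
dark [145.7 391.8] cast [704.5 506. ] rect 703.8 504.6 size 32.2 24.1 ang 17.6
dark [118.2 390.1] cast [747.3 516.3] rect 745.8 510.6 size 42.7 36.7 ang 16.9
dark [507.6 373.2] cast [164.6 306.6] rect 162.2 302.9 size 71.8 30.3 ang 70.4
dark [248.2 368. ] cast [567.4 424.8] rect 566.7 423.8 size 130.8 40.8 ang 78.0
dark [350.4 300.9] cast [440.  252.4] rect 440.5 251.6 size 61.6 65.0 ang 1.1
dark [299.  229.5] cast [596.1 108.7] rect 595.0 108.2 size 70.1 56.0 ang 88.5
dark [273.1 189.7] cast [704.2   1.1] rect 705.3 9.6 size 31.2 116.2 ang 12.5
bright [254.6 183. ] cast [766.3 -21.6] rect 766.7 -21.9 size 62.2 22.0 ang 11.9
```

Run:
```python
from h import *
go(.609,-.083,.13,90)
d=cam("top"); h=d['frame'][150:210,225:300]
cv2.imwrite("pics/nut0.png",cv2.resize(h[:,:,::-1],None,fx=8,fy=8,interpolation=cv2.INTER_CUBIC))
```

```text
shift [ 0.571  -0.4222  0.1199] jaw -76.0 tool turn 14.0 j6 -0.08 t 0.2
```

View pics/nut0.png

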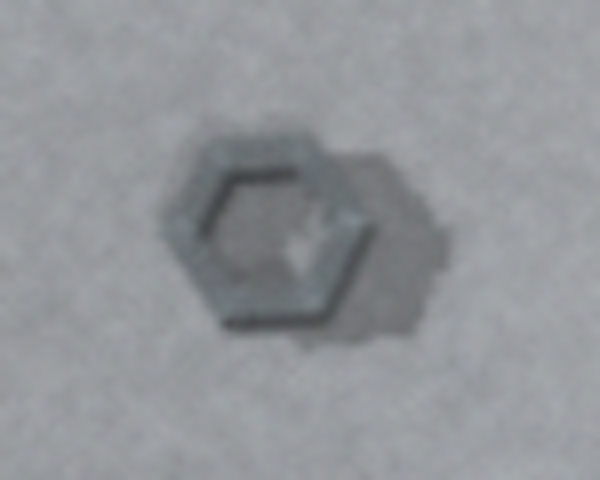

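Call:
carry_out(
  targets=[
    [[0.2,-0.15,0],0],
    [[0.2,-0.15,0],5],
    [[0.2,-0.15,0],10],
    [[0.2,-0.15,0],14],
    [[0.2,-0.15,0],14],
  ],
  claw=1,
)

```text
clock: 0.8
eef_pos: [0.3155, -0.4352, 0.4045]
tcp_rot: [-0.0, 1.0, -0.001, 0.0]
contact_force: [-0.5, -1.3, 0.2]
finger_gap: 0.0856
```

Run:
```python
from h import *
go(.609,-.083,.13,90)
```

```text
shift [ 0.2927 -0.3528  0.12  ] jaw -90.1 tool turn -0.1 j6 0.53 t 0.8
```

Turn sign confirmed.

Call:
carry_out(
  targets=[
    [[0.293,-0.353,0.06],0],
    [[0.293,-0.353,0.06],0],
    [[0.293,-0.353,0.06],0],
    [[0.293,-0.353,0.06],0],
    [[0.293,-0.353,0.06],0],
  ],
)

```text
clock: 1.3
eef_pos: [0.4742, -0.2445, 0.3723]
tcp_rot: [0.0, 1.0, -0.001, 0.0]
contact_force: [-0.3, -0.7, -0.5]
finger_gap: 0.0854
```

Call:
carry_out(
  targets=[
    [[0.09,-0.11,0.06],0],
    [[0.09,-0.11,0.06],0],
    [[0.09,-0.11,0.06],0],
    [[0.09,-0.11,0.06],0],
    [[0.09,-0.11,0.06],0],
  ],
)

```text
clock: 1.8
eef_pos: [0.5648, -0.1335, 0.3113]
tcp_rot: [-0.0, 1.0, 0.0, -0.001]
contact_force: [0.0, 0.2, -0.0]
finger_gap: 0.0855
```

```bash
cat >> h.py <<'E'
def look(name):
    d=cam("wrist"); save(d,name); m=masks(d)
    hts=dict(yellow=.012,blue=.012,red=.01,brass=.022,black=.01,dark=.02,bright=.008)
    for k,z in hts.items():
        for c in blobs(m[k],400,60000):
            x,y,w,h=cv2.boundingRect(c)
            if x<1 or y<1 or x+w>639 or y+h>399: continue
            P=cast(d,c.reshape(-1,2),z); (cx,cy),(w,h),a=cv2.minAreaRect((P[:,:2]*1000).astype(np.float32))
            if max(w,h)>140 or min(w,h)<15: continue
            (ex,ey),er=cv2.minEnclosingCircle((P[:,:2]*1000).astype(np.float32))
            print(k,'px',x,y,'rect',round(cx,1),round(cy,1),'size',round(w,1),round(h,1),'ang',round(a,1),'circ',round(ex,1),round(ey,1),'r',round(er,1))
    return d
E
python3 - <<'E'
from h import *
print(read_state()['eef_pos']); look("w1"); go(.609,-.083,.13,90)
E
```

```text
[ 0.56480799 -0.13346551  0.31129857]
blue px 446 63 rect 602.7 -288.3 size 92.0 89.0 ang 53.8 circ 602.5 -288.6 r 62.4
red px 223 92 rect 611.3 -83.6 size 57.7 57.6 ang 89.5 circ 611.2 -83.6 r 29.5
dark px 12 134 rect 599.9 105.4 size 27.4 23.3 ang 5.0 circ 600.1 102.4 r 15.3
dark px 36 121 rect 602.0 75.3 size 43.3 26.0 ang 3.1 circ 601.4 82.0 r 22.4
bright px 577 280 rect 440.1 -397.6 size 51.2 54.0 ang 57.9 circ 444.0 -400.0 r 34.0
shift [ 0.0444 -0.0516  0.0276] jaw -90.1 tool turn -0.1 j6 1.25 t 1.9
```

View pics/w1.png

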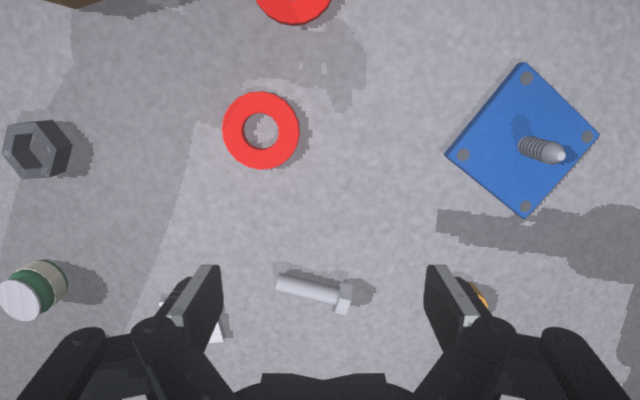

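Call:
carry_out(
  targets=[
    [[0.045,-0.052,0.03],0],
    [[0.045,-0.052,0.06],0],
    [[0.045,-0.052,0.098],0],
    [[0.045,-0.052,0.098],0],
    [[0.045,-0.052,0.098],0],
  ],
)

```text
clock: 2.35
eef_pos: [0.6093, -0.084, 0.2149]
tcp_rot: [0.0, 1.0, -0.002, -0.0]
contact_force: [0.2, 0.2, 1.3]
finger_gap: 0.0855
```

Run:
```python
from h import *
look("w2"); go(.610,-.0835,.02,90)
d=cam("side");cv2.imwrite("pics/s2.png",cv2.resize(d['frame'][120:220,250:410,::-1],None,fx=5,fy=5))
```

```text
red px 271 181 rect 612.2 -83.0 size 59.4 57.9 ang 22.1 circ 612.2 -82.8 r 30.0
bright px 480 297 rect 559.4 -199.0 size 52.5 18.6 ang 54.2 circ 556.2 -196.7 r 26.3
shift [-0.0002 -0.0007  0.0419] jaw -90.2 tool turn -0.2 j6 1.35 t 2.4
```

View pics/w2.png

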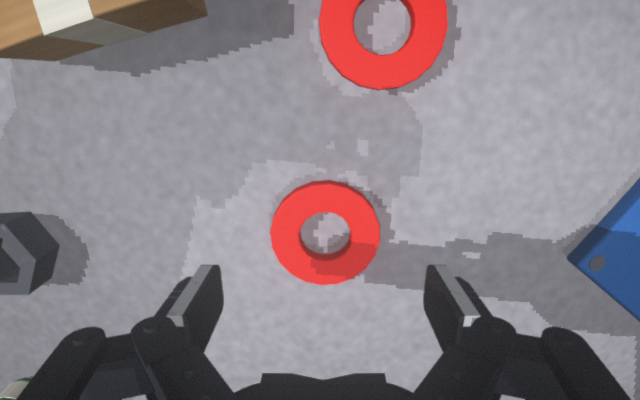

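View pics/s2.png

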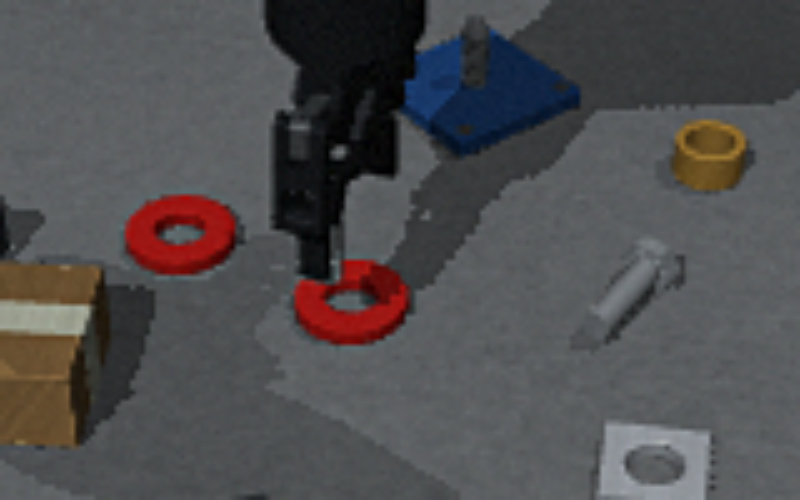

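Call:
carry_out(
  targets=[
    [[0.0015,0,0.03],0],
    [[0.0015,0,0.045],0],
    [[0.0015,0,0.045],0],
  ],
)

```text
clock: 2.75
eef_pos: [0.6113, -0.0845, 0.1715]
tcp_rot: [0.0, 1.0, -0.002, 0.001]
contact_force: [0.2, 0.9, 0.4]
finger_gap: 0.0855
```

Call:
carry_out(
  targets=[
    [[0,0,0],0],
    [[0,0,0],0],
    [[0,0,0],0],
    [[0,0,0],0],
    [[0,0,0],0],
  ],
  claw=-1,
  newtons=30,
)

```text
clock: 3.25
eef_pos: [0.6121, -0.0846, 0.1733]
tcp_rot: [0.001, 1.0, -0.002, 0.002]
contact_force: [-0.8, -0.4, 6.0]
finger_gap: 0.0575
```

Run:
```python
from h import *
look("w3"); s=read_state(); print(s['eef_pos'],s['contact_force'],s['finger_gap'])
```

```text
red px 256 213 rect 613.0 -82.9 size 57.6 60.9 ang 89.8 circ 613.0 -82.5 r 30.6
bright px 244 300 rect 570.3 -82.3 size 73.7 47.5 ang 76.1 circ 574.6 -82.8 r 39.2
[ 0.61205613 -0.08464195  0.17323185] [-1.44127776  0.72137437  6.57657824] 0.057888238437409804
```

View pics/w3.png

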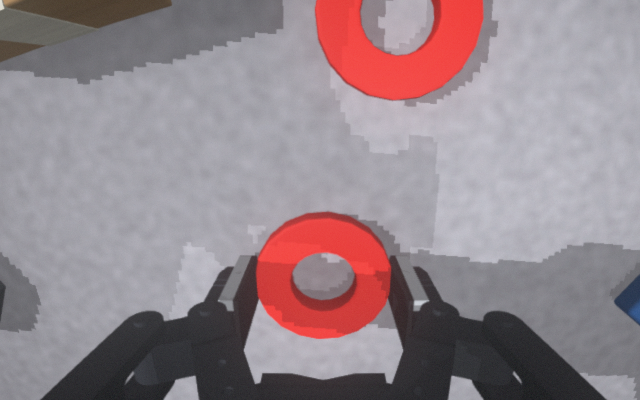

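Call:
carry_out(
  targets=[
    [[0,0,-0.03],0],
    [[0,0,-0.06],0],
    [[0,0,-0.08],0],
    [[0,0.05,-0.08],0],
    [[-0.005,0.1,-0.08],0],
  ],
)

```text
clock: 3.8
eef_pos: [0.6071, -0.1842, 0.2551]
tcp_rot: [0.001, 1.0, 0.0, 0.004]
contact_force: [0.7, -0.2, -0.6]
finger_gap: 0.0576
```

Run:
```python
from h import *
look("w4"); s=read_state(); print(s['eef_pos'],s['contact_force'],s['finger_gap']); go(.601,-.2895,.09,90)
```

```text
blue px 394 130 rect 603.4 -288.4 size 92.2 88.7 ang 53.7 circ 602.9 -289.3 r 62.2
red px 256 213 rect 561.3 -182.9 size 92.6 97.1 ang 89.8 circ 561.2 -182.8 r 49.1
bright px 244 300 rect 508.7 -183.6 size 120.1 74.7 ang 85.9 circ 503.2 -184.3 r 61.9
bright px 293 253 rect 562.4 -182.8 size 38.2 38.7 ang 41.1 circ 563.9 -182.9 r 20.9
bright px 192 19 rect 715.3 -115.5 size 15.6 23.5 ang 69.2 circ 715.3 -115.3 r 11.8
[ 0.60579806 -0.19127113  0.2547232 ] [-0.96093287 -5.33374858  0.69164403] 0.057519962263526486
shift [-0.0043  0.0982  0.0107] jaw -90.3 tool turn -0.3 j6 1.19 t 3.9
```

View pics/w4.png

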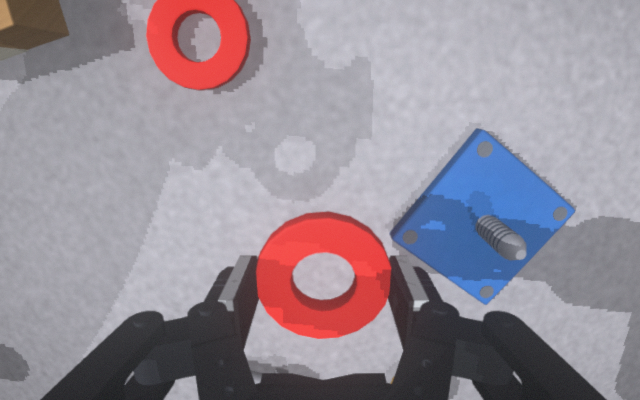

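Run:
```python
from h import *
d=cam("wrist"); s=read_state(); print(s['eef_pos'])
print(cast(d,[(521,254)],.056), cast(d,[(485,149),(559,214),(410,237),(487,292)],.012).mean(0))
d=cam("top"); print(proj(d,[(.6,-.289,.056)])); cv2.imwrite("pics/t5.png",cv2.resize(d['frame'][130:220,400:520,::-1],None,fx=6,fy=6))
go(.601,-.2895,.09,90)
```

```text
[ 0.60591021 -0.18867991  0.25411767]
[[ 0.59982672 -0.29863809  0.056     ]] [ 0.59912538 -0.29890248  0.012     ]
[[466.00376076 170.97349781]]
shift [-0.0042  0.1029  0.009 ] jaw -90.4 tool turn -0.4 j6 1.19 t 4.0
```

View pics/t5.png

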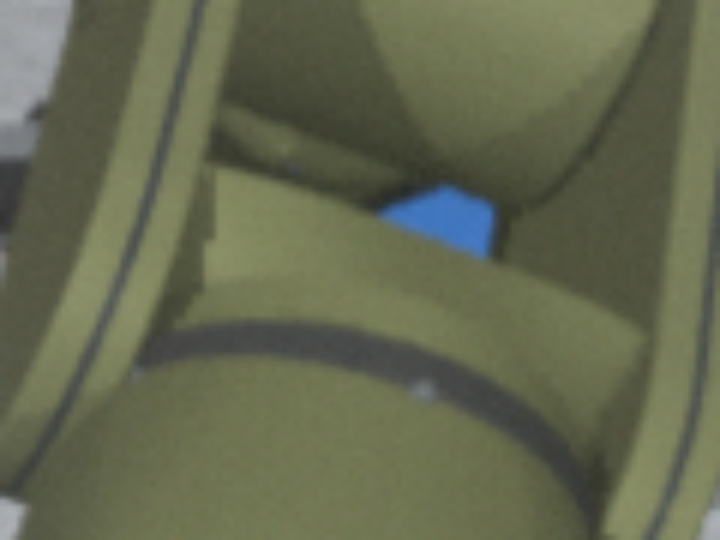

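Call:
carry_out(
  targets=[
    [[-0.004,0.05,0],0],
    [[-0.004,0.1,0],0],
    [[-0.004,0.103,0],0],
    [[-0.004,0.103,0],0],
    [[-0.004,0.103,0],0],
  ],
)

```text
clock: 4.45
eef_pos: [0.6013, -0.288, 0.2531]
tcp_rot: [0.0, 1.0, -0.003, 0.002]
contact_force: [0.2, -0.4, 0.4]
finger_gap: 0.0575
```

Run:
```python
from h import *
d=cam("side");  t=cam("top"); 
im=cv2.imread("pics/top0.png")
P=[(.6,-.289,.056),(.6,-.289,.012),(.5795,.3058,.056),(.5795,.3058,.012)]
for p in proj(t,P): print(p)
a=cv2.resize(im[140:215,415:505],None,fx=6,fy=6,interpolation=cv2.INTER_CUBIC); b=cv2.resize(im[155:230,110:200],None,fx=6,fy=6,interpolation=cv2.INTER_CUBIC)
cv2.imwrite("pics/st.png",np.vstack([np.hstack([a])]));cv2.imwrite("pics/st2.png",b)
cv2.imwrite("pics/s5.png",cv2.resize(d['frame'][90:170,270:420,::-1],None,fx=5,fy=5))
w=cam("wrist"); save(w,"w5"); s=read_state(); print(s['eef_pos'],s['qvel'].max()); go(.601,-.2895,.03,90)
```

```text
[466.00376076 170.97349781]
[458.28169023 175.05447684]
[144.30691125 186.09622552]
[152.26940248 189.49111764]
[ 0.60139982 -0.28779813  0.253469  ] 0.0008497342294328902
shift [-0.0007  0.0016  0.0688] jaw -90.3 tool turn -0.3 j6 1.05 t 4.6
```

View pics/st.png

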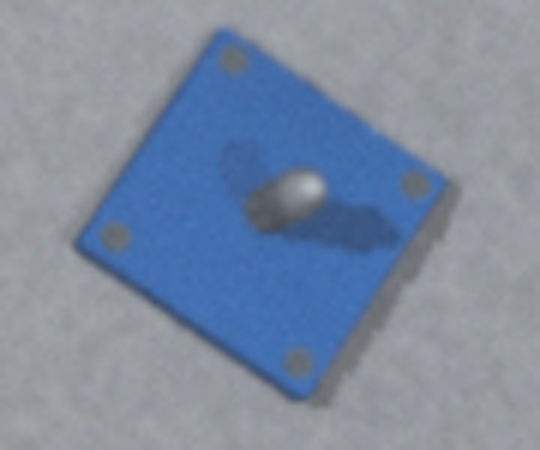

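View pics/st2.png

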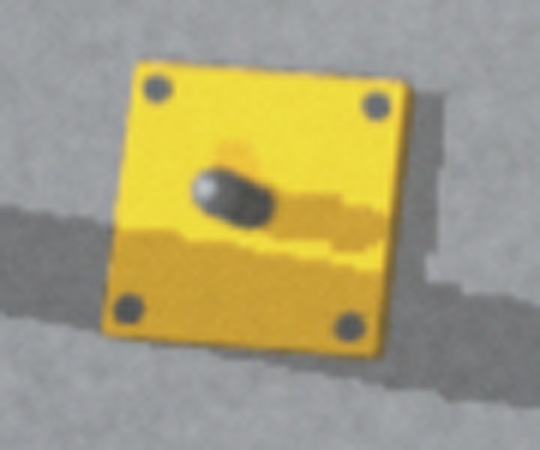

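View pics/s5.png

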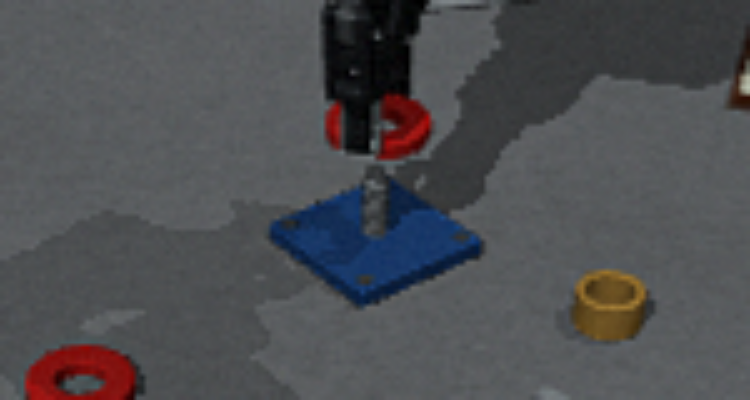

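View pics/w5.png

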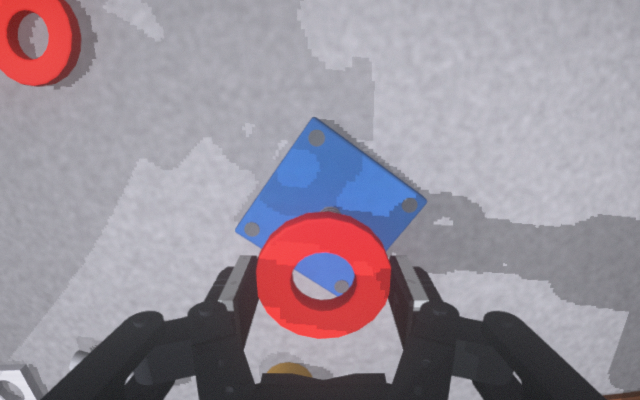

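Run:
```python
from h import *
w=cam("wrist"); print(read_state()['eef_pos'],cast(w,[(317,138),(409,205),(252,229),(342,286)],.012).mean(0)); go(.601,-.2895,.03,90)
```

```text
[ 0.60139996 -0.28799072  0.25352831] [ 0.6018057  -0.29059746  0.012     ]
shift [-0.0007  0.0014  0.0688] jaw -90.3 tool turn -0.3 j6 1.05 t 4.7
```

Call:
carry_out(
  targets=[
    [[-0.0005,0.002,0.02],0],
    [[-0.0005,0.002,0.04],0],
    [[-0.0005,0.002,0.055],0],
    [[-0.0005,0.002,0.066],0],
    [[-0.0005,0.002,0.066],0],
  ],
)

```text
clock: 5.15
eef_pos: [0.6008, -0.2894, 0.1857]
tcp_rot: [-0.0, 1.0, -0.003, 0.001]
contact_force: [-0.6, 0.9, -0.5]
finger_gap: 0.0574
```

Call:
carry_out(
  targets=[
    [[0,0,0.0],0],
    [[0,0,0.0],0],
    [[0,0,0],0],
    [[0,0,0],0],
  ],
  claw=1,
)

```text
clock: 5.55
eef_pos: [0.601, -0.2896, 0.1865]
tcp_rot: [0.0, 1.0, -0.003, 0.002]
contact_force: [0.4, 0.6, -0.7]
finger_gap: 0.0855
```

Call:
carry_out(
  targets=[
    [[0,0,-0.03],0],
    [[0,0,-0.06],0],
    [[0,0,-0.1],0],
    [[0,0,-0.13],0],
    [[-0.03,-0.06,-0.13],0],
  ],
)

```text
clock: 6.05
eef_pos: [0.5811, -0.2483, 0.3246]
tcp_rot: [0.004, 1.0, -0.005, 0.008]
contact_force: [1.0, 0.4, 0.9]
finger_gap: 0.0852
```

Run:
```python
from h import *
look("w6"); s=read_state(); print(s['eef_pos'],s['contact_force'],s['finger_gap']); go(.595,.105,.13,90)
d=cam("side");cv2.imwrite("pics/s6.png",cv2.resize(d['frame'][90:170,270:420,::-1],None,fx=5,fy=5))
```

```text
blue px 299 90 rect 602.4 -289.7 size 88.8 88.4 ang 53.9 circ 602.4 -290.0 r 61.5
red px 335 134 rect 598.1 -289.4 size 60.8 60.8 ang 89.6 circ 598.3 -289.3 r 31.1
brass px 313 297 rect 459.8 -254.6 size 45.8 39.5 ang 46.6 circ 462.7 -256.5 r 24.8
bright px 56 310 rect 447.3 -5.2 size 30.8 54.2 ang 1.4 circ 445.2 -6.1 r 28.6
[ 0.5762967  -0.24029192  0.31847823] [-0.53053556  5.31191523 -2.57809422] 0.08533058687859894
shift [ 0.0168 -0.3453  0.0347] jaw -90.3 tool turn -0.3 j6 1.09 t 6.1
```

View pics/w6.png

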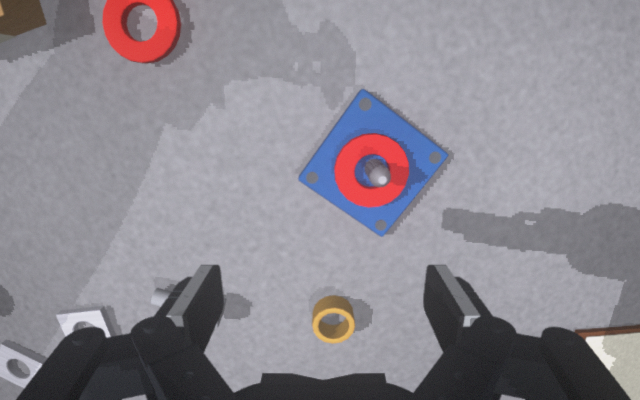

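View pics/s6.png

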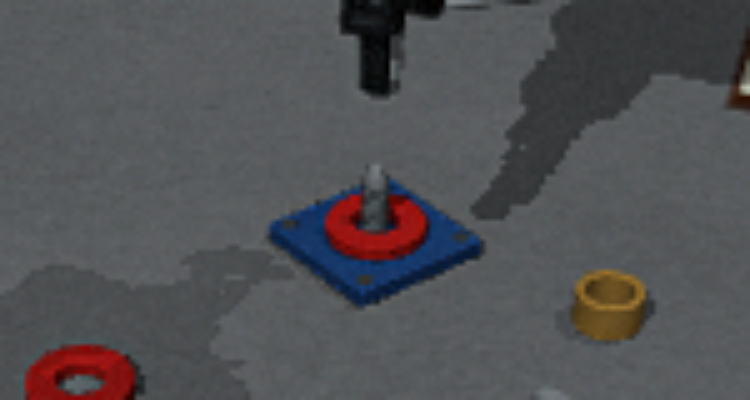

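Call:
carry_out(
  targets=[
    [[0,-0.1,0.03],0],
    [[-0.01,-0.2,0.03],0],
    [[-0.03,-0.34,0.03],0],
    [[-0.03,-0.34,0.03],0],
    [[-0.03,-0.34,0.03],0],
  ],
)

```text
clock: 6.65
eef_pos: [0.5578, 0.0036, 0.2911]
tcp_rot: [-0.001, 1.0, -0.002, 0.001]
contact_force: [-0.4, -0.3, 0.4]
finger_gap: 0.0855
```

Call:
carry_out(
  targets=[
    [[0,-0.1,0],0],
    [[-0.02,-0.103,0],0],
    [[-0.02,-0.103,0],0],
    [[-0.02,-0.103,0],0],
    [[-0.02,-0.103,0],0],
  ],
)

```text
clock: 7.15
eef_pos: [0.5385, 0.106, 0.2913]
tcp_rot: [-0.0, 1.0, -0.002, 0.001]
contact_force: [0.2, -0.5, -0.5]
finger_gap: 0.0855
```

Run:
```python
from h import *
t=cam("top"); print(cast(t,[(258.1,178.7)],.02))
d=look("w7"); s=read_state(); print(s['eef_pos']);
p=proj(d,cast(t,[(258.1,178.7)],.02))[0].astype(int); print(p)
x,y=max(p[0]-60,0),max(p[1]-50,0);print(x,y); cv2.imwrite("pics/n7.png",cv2.resize(d['frame'][y:y+100,x:x+120,::-1],None,fx=6,fy=6,interpolation=cv2.INTER_CUBIC))
```

```text
[[0.5963681  0.10049643 0.02      ]]
[0.53873455 0.10532034 0.2913506 ]
[333 120]
273 70
```

View pics/n7.png

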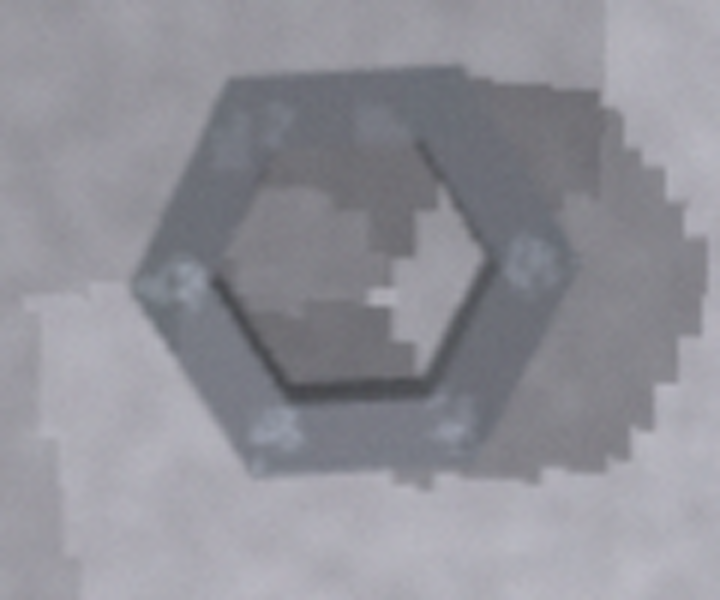

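View pics/w7.png

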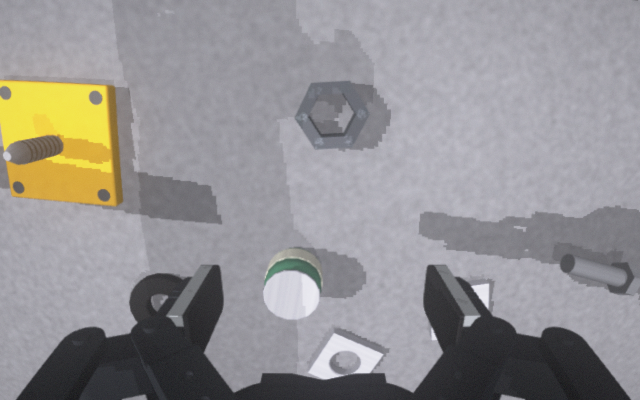

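Run:
```python
from h import *
d=cam("wrist"); v=np.array([(230,78),(462,66),(578,262),(478,458),(255,475),(132,285)])/6.-.4+[273,70]
P=cast(d,v,.02); c=P.mean(0); print(c, np.linalg.norm(P-c,axis=1)*1000)
mid=(P+np.roll(P,-1,0))/2-c; print(np.degrees(np.arctan2(mid[:,1],mid[:,0]))%60)
a=np.mean([(x+30)%60-30 for x in np.degrees(np.arctan2(mid[:,1],mid[:,0]))]); print(a)
for y in (a+60,a+120): go(c[0]-.001,c[1],.06,y)
```

```text
[0.60009136 0.10125797 0.02      ] [25.11959442 24.99396195 24.76931869 24.99971085 25.3329857  25.01482262]
[2.84388953 2.72409396 3.12495356 3.16760072 2.88821506 2.67705968]
2.904302086313708
shift [0.0602 0.0037 0.0767] jaw -90.3 tool turn 26.8 j6 1.67 t 7.3
shift [0.0602 0.0037 0.0767] jaw -90.3 tool turn -33.2 j6 1.67 t 7.3
```

Call:
carry_out(
  targets=[
    [[0.03,0.003,0.02],7],
    [[0.06,0.004,0.04],14],
    [[0.06,0.004,0.06],21],
    [[0.06,0.004,0.07],27],
    [[0.06,0.004,0.07],27],
  ],
)

```text
clock: 7.8
eef_pos: [0.5985, 0.0995, 0.2189]
tcp_rot: [-0.0, 0.971, -0.237, -0.001]
contact_force: [-0.9, 0.1, 0.6]
finger_gap: 0.0853
```

Run:
```python
from h import *
go(.599,.101,.0253,62.9)
look("w8"); go(.599,.101,.0253,62.9)
```

```text
shift [-0.0001 -0.0016  0.0389] jaw -117.5 tool turn -0.4 j6 2.13 t 7.8
dark px 295 228 rect 596.0 105.7 size 30.1 18.6 ang 45.5 circ 600.0 101.9 r 15.3
dark px 281 187 rect 619.1 91.4 size 41.3 15.9 ang 60.9 circ 612.2 95.3 r 20.7
bright px 121 112 rect 692.3 162.2 size 16.9 27.2 ang 49.1 circ 690.2 160.3 r 14.4
shift [-0.0004 -0.0011  0.0404] jaw -117.3 tool turn -0.2 j6 2.12 t 7.8
```

View pics/w8.png

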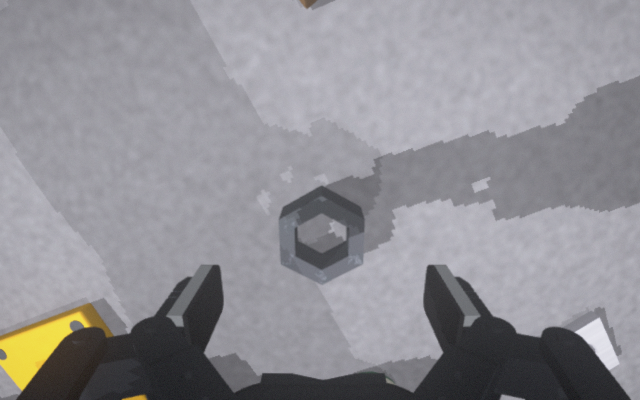

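Call:
carry_out(
  targets=[
    [[0,-0.001,0.02],0],
    [[0,-0.001,0.039],0],
    [[0,-0.001,0.039],0],
  ],
)

```text
clock: 8.15
eef_pos: [0.5984, 0.1, 0.1797]
tcp_rot: [0.0, 0.972, -0.236, -0.002]
contact_force: [-0.5, 0.5, -0.1]
finger_gap: 0.0855
```

Call:
carry_out(
  targets=[
    [[0,0,0],0],
    [[0,0,0],0],
    [[0,0,0],0],
    [[0,0,0],0],
    [[0,0,0],0],
  ],
  claw=-1,
  newtons=40,
)

```text
clock: 8.65
eef_pos: [0.5993, 0.1001, 0.1815]
tcp_rot: [-0.0, 0.972, -0.236, -0.0]
contact_force: [-0.9, 0.6, 5.4]
finger_gap: 0.0431
```

Call:
carry_out(
  targets=[
    [[0,0,-0.03],0],
    [[0,0,-0.06],0],
    [[0,0,-0.09],0],
    [[0,0,-0.1],0],
    [[0,0,-0.1],0],
  ],
)

```text
clock: 9.15
eef_pos: [0.5998, 0.1001, 0.2831]
tcp_rot: [-0.001, 0.972, -0.236, 0.001]
contact_force: [-0.3, 0.9, -1.8]
finger_gap: 0.0429
```

Run:
```python
from h import *
d=cam("wrist");save(d,"w9"); go(.601,-.2895,.115)
```

```text
shift [0.18   0.3454 0.0111] jaw -117.2 j6 2.12 t 9.2
```

View pics/w9.png

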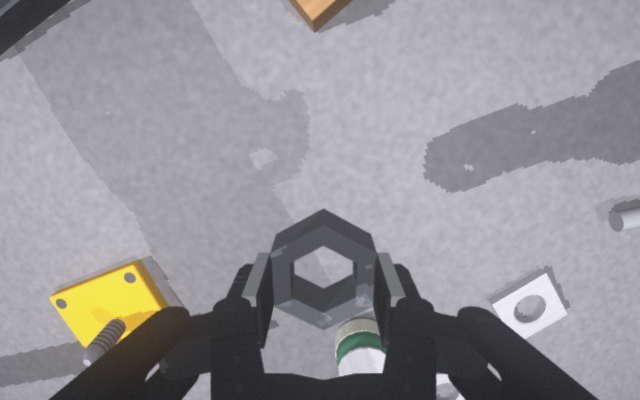

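Call:
carry_out(
  targets=[
    [[0.09,0.17,0],0],
    [[0.18,0.345,0.01],0],
    [[0.18,0.345,0.01],0],
    [[0.18,0.345,0.01],0],
    [[0.18,0.345,0.01],0],
  ],
)

```text
clock: 9.7
eef_pos: [0.5994, -0.1514, 0.2718]
tcp_rot: [-0.001, 0.972, -0.235, -0.003]
contact_force: [1.4, 0.5, -2.2]
finger_gap: 0.0429
```

Call:
carry_out(
  targets=[
    [[0.08,0.15,0],0],
    [[0.08,0.15,0],0],
    [[0.08,0.15,0],0],
  ],
)

```text
clock: 10.0
eef_pos: [0.6006, -0.3014, 0.2683]
tcp_rot: [-0.001, 0.972, -0.236, -0.005]
contact_force: [-0.1, 0.6, -2.1]
finger_gap: 0.0425
```

Run:
```python
from h import *
go(.601,-.2895,.0503)
```

```text
shift [-0.0044 -0.0108  0.0634] jaw -117.2 j6 1.50 t 10.0
```

Call:
carry_out(
  targets=[
    [[-0.004,-0.011,0.01],0],
    [[-0.004,-0.011,0.01],0],
    [[-0.004,-0.011,0.01],0],
  ],
)

```text
clock: 10.3
eef_pos: [0.6012, -0.2886, 0.2554]
tcp_rot: [-0.002, 0.972, -0.235, -0.008]
contact_force: [0.4, -0.6, -1.6]
finger_gap: 0.0428
```

Run:
```python
from h import *
d=cam("wrist");save(d,"w10");d=cam("side");cv2.imwrite("pics/s10.png",cv2.resize(d['frame'][90:170,270:420,::-1],None,fx=5,fy=5))
go(.601,-.2895,.0503)
```

```text
shift [0.0003 0.0014 0.0526] jaw -117.1 j6 1.52 t 10.4
```

View pics/s10.png

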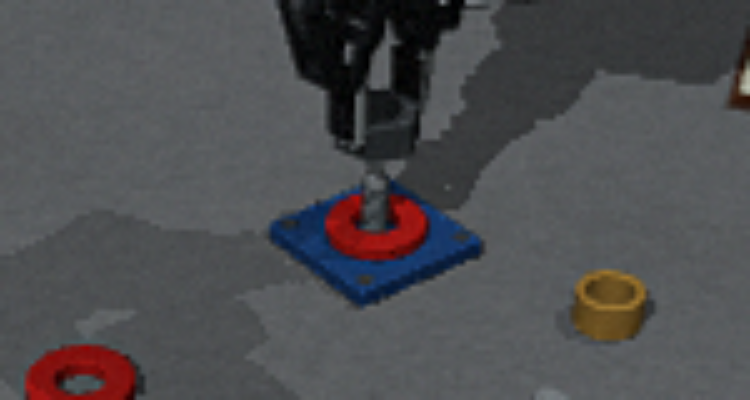

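View pics/w10.png

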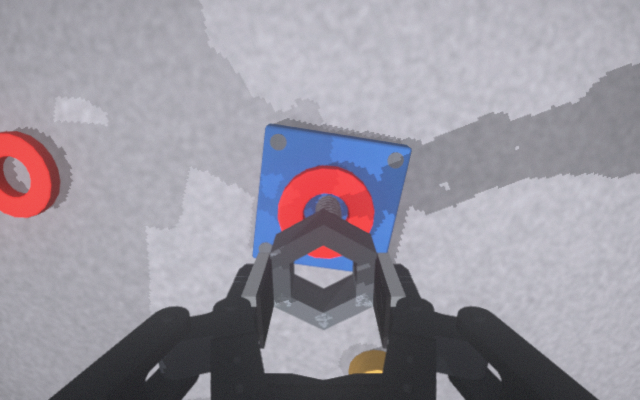

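Call:
carry_out(
  targets=[
    [[0,0.001,0.015],0],
    [[0,0.001,0.03],0],
    [[0,0.001,0.045],0],
    [[0,0.001,0.053],0],
    [[0,0.001,0.053],0],
  ],
)

```text
clock: 10.9
eef_pos: [0.6008, -0.2888, 0.2037]
tcp_rot: [-0.002, 0.972, -0.235, -0.007]
contact_force: [0.0, -0.5, -2.2]
finger_gap: 0.0422
```

Call:
carry_out(
  targets=[
    [[0,0,0],0],
    [[0,0,0],0],
    [[0,0,0],0],
    [[0,0,0],0],
  ],
  claw=1,
)

```text
clock: 11.3
eef_pos: [0.6009, -0.2889, 0.2038]
tcp_rot: [-0.002, 0.972, -0.235, -0.007]
contact_force: [0.4, 0.2, -0.5]
finger_gap: 0.0851
```

Call:
carry_out(
  targets=[
    [[0,0,-0.03],-8],
    [[0,0,-0.06],-16],
    [[0,0,-0.1],-24],
    [[0,0,-0.12],-27],
    [[0,0,-0.12],-27],
  ],
)

```text
clock: 11.8
eef_pos: [0.6034, -0.2903, 0.3292]
tcp_rot: [-0.001, 1.0, -0.001, -0.002]
contact_force: [0.1, -0.3, -0.3]
finger_gap: 0.0853
```

Run:
```python
from h import *
look("w11");d=cam("side");cv2.imwrite("pics/s11.png",cv2.resize(d['frame'][90:170,270:420,::-1],None,fx=5,fy=5))
go(.39,.24,.13,90)
```

```text
blue px 255 110 rect 602.6 -290.1 size 88.7 88.7 ang 53.9 circ 602.9 -290.0 r 61.3
red px 288 153 rect 605.4 -290.3 size 60.6 44.9 ang 71.4 circ 598.0 -288.0 r 30.7
red px 64 6 rect 717.2 -111.0 size 58.0 57.8 ang 62.0 circ 717.2 -111.0 r 29.7
brass px 272 307 rect 460.9 -254.8 size 46.4 38.7 ang 38.9 circ 463.1 -256.4 r 25.1
bright px 32 315 rect 436.6 -6.2 size 48.1 52.4 ang 7.8 circ 436.3 -6.5 r 34.6
shift [-0.2135 -0.5287  0.0449] jaw -90.2 tool turn -0.2 j6 1.05 t 11.9
```

View pics/s11.png

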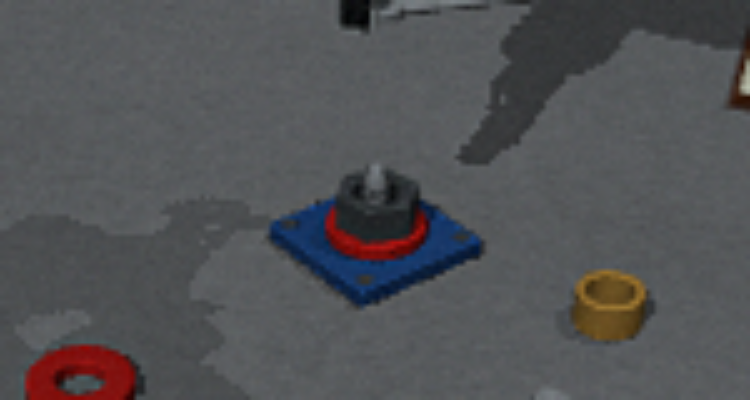

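View pics/w11.png

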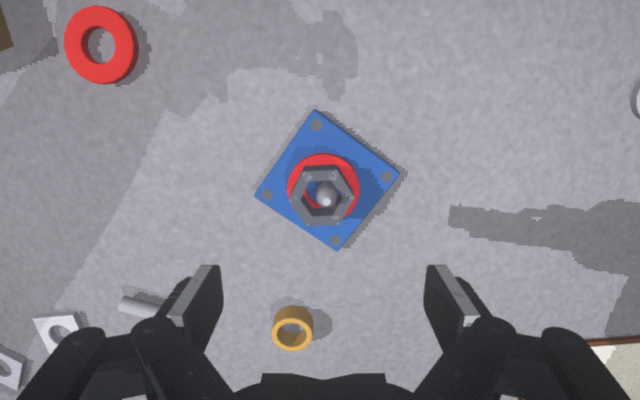

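Call:
carry_out(
  targets=[
    [[-0.1,-0.25,0],0],
    [[-0.1,-0.25,0],0],
    [[-0.1,-0.25,0],0],
    [[-0.1,-0.25,0],0],
    [[-0.1,-0.25,0],0],
  ],
)

```text
clock: 12.4
eef_pos: [0.5084, -0.0556, 0.3236]
tcp_rot: [-0.004, 1.0, -0.002, -0.008]
contact_force: [0.0, 0.6, -0.0]
finger_gap: 0.0856
```

Call:
carry_out(
  targets=[
    [[-0.1,-0.27,0.04],0],
    [[-0.1,-0.27,0.04],0],
    [[-0.1,-0.27,0.04],0],
    [[-0.1,-0.27,0.04],0],
    [[-0.1,-0.27,0.04],0],
  ],
)

```text
clock: 12.9
eef_pos: [0.4221, 0.1764, 0.2905]
tcp_rot: [-0.003, 1.0, -0.003, -0.009]
contact_force: [1.1, 0.2, -0.3]
finger_gap: 0.0857
```

Run:
```python
from h import *
go(.39,.24,.13,90)
```

```text
shift [-0.0324 -0.0634  0.0068] jaw -90.4 tool turn -0.4 j6 1.85 t 12.9
```

Call:
carry_out(
  targets=[
    [[-0.03,-0.063,0],0],
    [[-0.03,-0.063,0],0],
    [[-0.03,-0.063,0],0],
    [[-0.03,-0.063,0],0],
  ],
)

```text
clock: 13.3
eef_pos: [0.3919, 0.2394, 0.2897]
tcp_rot: [-0.002, 1.0, -0.003, -0.011]
contact_force: [0.5, -0.4, 0.4]
finger_gap: 0.0856
```

Run:
```python
from h import *
look("w12");go(.44,.24,.06,90)
```

```text
dark px 278 79 rect 442.5 244.7 size 55.5 55.3 ang 89.6 circ 442.7 244.7 r 28.3
shift [ 0.0492 -0.001   0.0745] jaw -90.4 tool turn -0.4 j6 2.00 t 13.3
```

View pics/w12.png

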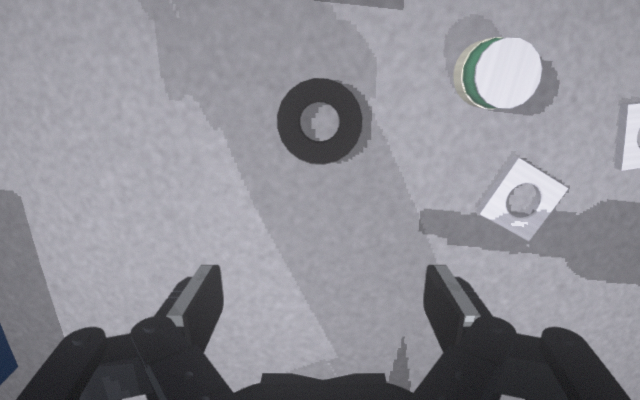

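Call:
carry_out(
  targets=[
    [[0.02,-0.002,0.03],0],
    [[0.05,-0.004,0.05],0],
    [[0.05,-0.004,0.07],0],
    [[0.05,-0.004,0.07],0],
    [[0.05,-0.004,0.07],0],
  ],
)

```text
clock: 13.85
eef_pos: [0.4412, 0.2418, 0.2186]
tcp_rot: [-0.002, 1.0, -0.004, -0.011]
contact_force: [0.0, -0.5, 0.1]
finger_gap: 0.0852
```

Run:
```python
from h import *
look("w13");go(.441,.243,.0193,90);print(read_state()['tcp_rot'])
```

```text
dark px 269 174 rect 447.1 244.8 size 54.8 55.7 ang 89.6 circ 447.0 244.8 r 28.4
bright px 313 206 rect 442.7 242.5 size 17.2 20.9 ang 55.0 circ 442.8 242.8 r 11.2
shift [ 0.0006 -0.0005  0.0456] jaw -90.5 tool turn -0.5 j6 1.96 t 13.9
[-0.00255118  0.99993659 -0.0041002  -0.01017292]
```

View pics/w13.png

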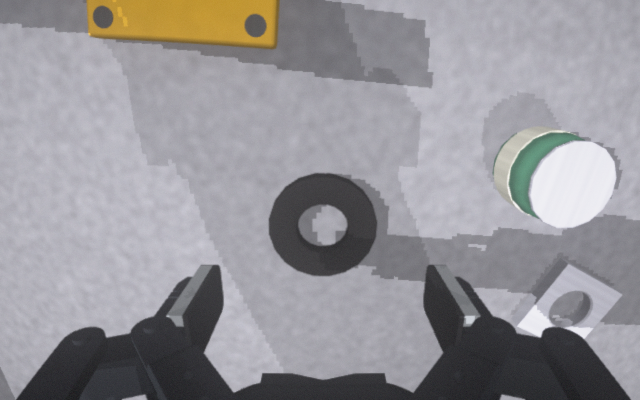

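```bash
sed -i "s/t=np.array(\[x,y,zg+tcp_to_grasp\]); sh=M.T@(t-s\['eef_pos'\])/t=np.array([x,y,zg]); sh=M.T@(t-s['eef_pos']-M[:,2]*tcp_to_grasp)/; s/out=f\"shift/out=f\"tilt {np.round(M[:2,2],3)} grasp {np.round(s['eef_pos']+M[:,2]*tcp_to_grasp,4)} shift/" h.py
python3 - <<'E'
from h import *
go(.443,.243,.0193,90)
E
```

```text
tilt [-0.02   0.005] grasp [0.4382 0.243  0.065 ] shift [0.0057 0.0002 0.0456] jaw -90.5 tool turn -0.5 j6 1.96 t 13.9
```

Call:
carry_out(
  targets=[
    [[0.006,0,0.02],0],
    [[0.006,0,0.045],0],
    [[0.006,0,0.045],0],
    [[0.006,0,0.045],0],
  ],
)

```text
clock: 14.3
eef_pos: [0.4465, 0.2424, 0.1755]
tcp_rot: [-0.003, 1.0, -0.004, -0.01]
contact_force: [0.8, 0.2, -0.3]
finger_gap: 0.0853
```

Call:
carry_out(
  targets=[
    [[0,0,0],0],
    [[0,0,0],0],
    [[0,0,0],0],
    [[0,0,0],0],
    [[0,0,0],0],
  ],
  claw=-1,
  newtons=30,
)

```text
clock: 14.8
eef_pos: [0.4503, 0.2432, 0.1823]
tcp_rot: [-0.004, 1.0, -0.004, -0.005]
contact_force: [-2.8, -8.3, 25.6]
finger_gap: 0.0461
```

Call:
carry_out(
  targets=[
    [[0,0,-0.03],0],
    [[0,0,-0.06],0],
    [[0,0,-0.08],0],
    [[0,0,-0.08],0],
    [[0,0,-0.08],0],
  ],
)

```text
clock: 15.3
eef_pos: [0.451, 0.2426, 0.2627]
tcp_rot: [-0.004, 1.0, -0.004, -0.004]
contact_force: [-1.2, 0.4, -0.8]
finger_gap: -0.0
```

Run:
```python
from h import *
d=cam("wrist");save(d,"w14");go(.5805,.3065,.095,90)
```

```text
tilt [-0.011  0.007] grasp [0.4489 0.2435 0.1068] shift [ 0.1313 -0.0639  0.0108] jaw -90.4 tool turn -0.4 j6 1.96 t 15.3
```

View pics/w14.png

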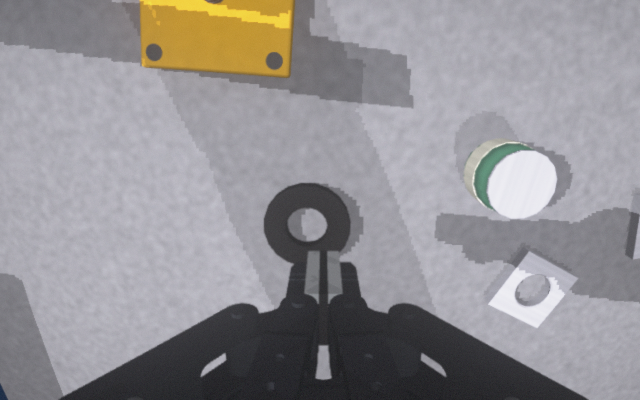

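Call:
carry_out(
  targets=[
    [[0,0,0],0],
    [[0,0,0],0],
    [[0,0,0],0],
    [[0,0,0],0],
    [[0,0,0],0],
  ],
  claw=1,
)

```text
clock: 15.85
eef_pos: [0.4506, 0.2424, 0.2612]
tcp_rot: [-0.003, 1.0, -0.004, -0.006]
contact_force: [0.4, 0.3, -0.9]
finger_gap: 0.0723
```

Run:
```python
from h import *
look("w15");
d=cam("side"); m=masks(d)
for c in blobs(m['black']):
    P=cast(d,c.reshape(-1,2),.01); print(cv2.minAreaRect((P[:,:2]*1000).astype(np.float32)))
go(.443,.243,.0143,90)
```

```text
dark px 263 182 rect 442.1 257.2 size 56.6 55.6 ang 15.7 circ 442.0 256.9 r 28.8
((49.36883544921875, 185.33206176757812), (71.38337707519531, 160.09881591796875), 87.7628173828125)
((435.11669921875, 257.9313049316406), (60.28129959106445, 62.0456428527832), 17.3023681640625)
((104.66276550292969, 7.398124694824219), (6.793827533721924, 197.7962646484375), 0.8582531809806824)
((891.6672973632812, 202.06298828125), (119.0899887084961, 131.29356384277344), 89.8827896118164)
((481.1912841796875, 77.70447540283203), (125.11468505859375, 302.2086181640625), 15.133947372436523)
((892.0795288085938, 77.05899047851562), (130.76812744140625, 119.9687728881836), 0.19721467792987823)
((871.1033325195312, 87.45279693603516), (395.4928894042969, 150.9501953125), 89.65916442871094)
((924.8359985351562, -48.019737243652344), (120.59200286865234, 65.58042907714844), 89.75283813476562)
((523.833740234375, -154.0708465576172), (128.78208923339844, 174.68177795410156), 2.7445435523986816)
((-188.4647216796875, -532.5503540039062), (153.35400390625, 39.031097412109375), 77.75286865234375)
((505.38958740234375, -424.9889221191406), (600.0525512695312, 181.69801330566406), 52.851680755615234)
((438.8633117675781, -669.8648681640625), (16.530736923217773, 218.6347198486328), 20.743026733398438)
((340.3406677246094, -774.6931762695312), (50.02375030517578, 282.8075256347656), 20.738407135009766)
((-211.59634399414062, -1135.8819580078125), (1622.3701171875, 238.80526733398438), 61.75503158569336)
((564.5509033203125, -1262.500244140625), (32.78269958496094, 792.0025024414062), 6.745103359222412)
tilt [-0.011  0.007] grasp [0.4489 0.2435 0.1067] shift [-0.0049  0.0012  0.0925] jaw -90.4 tool turn -0.4 j6 1.96 t 15.9
```

View pics/w15.png

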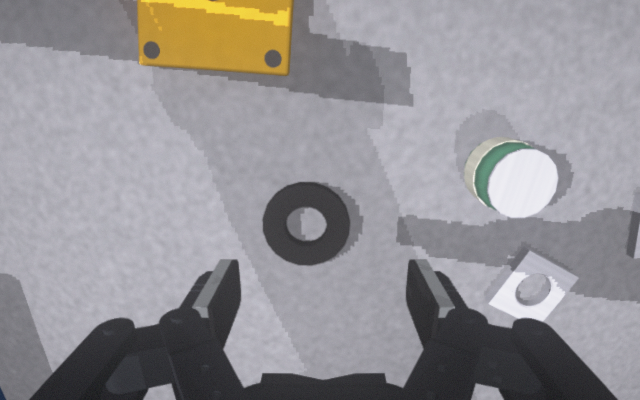

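Call:
carry_out(
  targets=[
    [[-0.008,-0.012,0.02],0],
    [[-0.008,-0.012,0.045],0],
    [[-0.008,-0.012,0.045],0],
    [[-0.008,-0.012,0.045],0],
  ],
)

```text
clock: 16.35
eef_pos: [0.4421, 0.2547, 0.2165]
tcp_rot: [-0.003, 1.0, -0.004, -0.006]
contact_force: [0.4, 0.7, -0.2]
finger_gap: 0.0852
```

Run:
```python
from h import *
look("w16");go(.440,.256,.0143,90)
```

```text
dark px 271 189 rect 442.6 257.7 size 54.7 56.6 ang 89.6 circ 442.6 257.3 r 28.7
tilt [-0.01   0.007] grasp [0.441  0.256  0.0628] shift [-0.0006  0.0004  0.0485] jaw -90.4 tool turn -0.4 j6 1.99 t 16.4
```

View pics/w16.png

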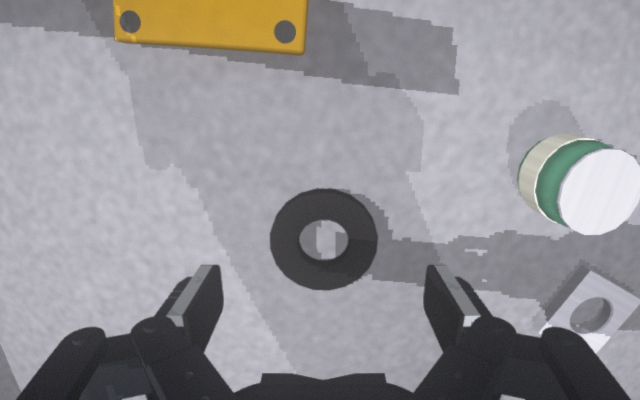

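Call:
carry_out(
  targets=[
    [[0.001,0,0.02],0],
    [[0.001,0,0.04],0],
    [[0.001,0,0.049],0],
    [[0.001,0,0.049],0],
  ],
)

```text
clock: 16.8
eef_pos: [0.4431, 0.2551, 0.1681]
tcp_rot: [-0.003, 1.0, -0.004, -0.006]
contact_force: [0.2, -0.2, -0.4]
finger_gap: 0.0855
```

Call:
carry_out(
  targets=[
    [[0,0,0],0],
    [[0,0,0],0],
    [[0,0,0],0],
    [[0,0,0],0],
    [[0,0,0],0],
  ],
  claw=-1,
  newtons=25,
)

```text
clock: 17.3
eef_pos: [0.4438, 0.2554, 0.1699]
tcp_rot: [-0.004, 1.0, -0.004, -0.005]
contact_force: [-0.6, -1.6, 6.9]
finger_gap: 0.0591
```

Gripped at 59 mm; lift.

Call:
carry_out(
  targets=[
    [[0,0,-0.03],0],
    [[0,0,-0.06],0],
    [[0,0,-0.085],0],
    [[0,0,-0.085],0],
    [[0,0,-0.085],0],
  ],
)

```text
clock: 17.8
eef_pos: [0.4447, 0.2548, 0.2557]
tcp_rot: [-0.004, 1.0, -0.004, -0.004]
contact_force: [-0.1, -0.4, -0.3]
finger_gap: 0.059
```

Run:
```python
from h import *
d=cam("wrist");save(d,"w17");go(.5805,.3065,.097,90)
```

```text
tilt [-0.01   0.007] grasp [0.4428 0.2557 0.0997] shift [ 0.1373 -0.0518  0.0017] jaw -90.4 tool turn -0.4 j6 1.99 t 17.9
```

View pics/w17.png

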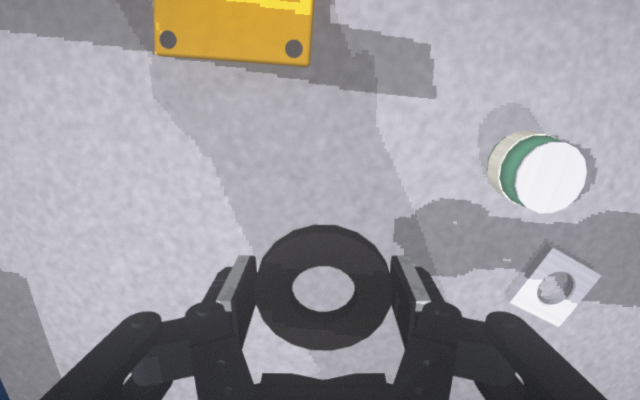

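Run:
```python
from h import *
d=cam("wrist"); s=read_state(); z=s['eef_pos'][2]-.170+.01
# inner hole top edge by light area in hole; outer extents: left 256,right 391,top 225,bottom 350
print(s['eef_pos'],cast(d,[(323,225),(323,350),(323.5,287)],z))
# same for red at w3: tcp .6121,-.0846
print(cast(d,[(323,212),(323,338)],z))
print(cast(d,[(302,22),(168,39),(293,48)],.012))
go(.58,.3065,.097)
```

```text
[0.44401091 0.25447539 0.25361095] [[0.46928987 0.25753934 0.09361095]
 [0.407254   0.25809815 0.09361095]
 [0.44087814 0.25758339 0.09361095]]
[[0.47478559 0.25748984 0.09361095]
 [0.41410972 0.2580364  0.09361095]]
[[0.5557576  0.26890041 0.012     ]
 [0.5490292  0.34501957 0.012     ]
 [0.5422373  0.2742527  0.012     ]]
tilt [-0.011  0.007] grasp [0.4423 0.2555 0.0989] shift [ 0.1373 -0.052   0.0007] jaw -90.4 j6 1.99 t 17.9
```

Call:
carry_out(
  targets=[
    [[0.05,-0.02,0],0],
    [[0.1,-0.04,0],0],
    [[0.142,-0.052,0],0],
    [[0.142,-0.052,0],0],
    [[0.142,-0.052,0],0],
  ],
)

```text
clock: 18.4
eef_pos: [0.5866, 0.3052, 0.2493]
tcp_rot: [-0.002, 1.0, -0.004, -0.008]
contact_force: [0.3, -1.2, 0.4]
finger_gap: 0.0583
```

Call:
carry_out(
  targets=[
    [[0,0,0],0],
    [[0,0,0],0],
  ],
)

```text
clock: 18.6
eef_pos: [0.5851, 0.3048, 0.2483]
tcp_rot: [-0.002, 1.0, -0.004, -0.009]
contact_force: [-0.5, -0.6, 0.4]
finger_gap: 0.0585
```

Run:
```python
from h import *
look("w18");go(.5845,.3065,.03,90)
d=cam("side");cv2.imwrite("pics/s18.png",cv2.resize(d['frame'][230:350,190:340,::-1],None,fx=5,fy=5))
```

```text
yellow px 253 139 rect 591.9 306.3 size 88.7 71.7 ang 84.1 circ 591.6 306.3 r 56.0
brass px 252 137 rect 587.6 307.1 size 85.1 85.9 ang 84.5 circ 588.0 306.9 r 58.2
bright px 536 320 rect 486.3 133.0 size 27.8 21.0 ang 46.2 circ 486.7 132.6 r 17.1
bright px 243 307 rect 477.2 309.0 size 71.7 119.7 ang 0.3 circ 472.7 309.4 r 61.8
bright px 293 278 rect 522.7 308.8 size 41.2 25.3 ang 84.6 circ 528.4 308.3 r 20.6
bright px 32 224 rect 516.7 437.5 size 139.3 118.9 ang 89.7 circ 517.0 446.1 r 84.9
tilt [-0.017  0.004] grasp [0.5827 0.3056 0.0942] shift [ 0.0029 -0.0006  0.0642] jaw -90.5 tool turn -0.5 j6 1.97 t 18.6
```

View pics/w18.png

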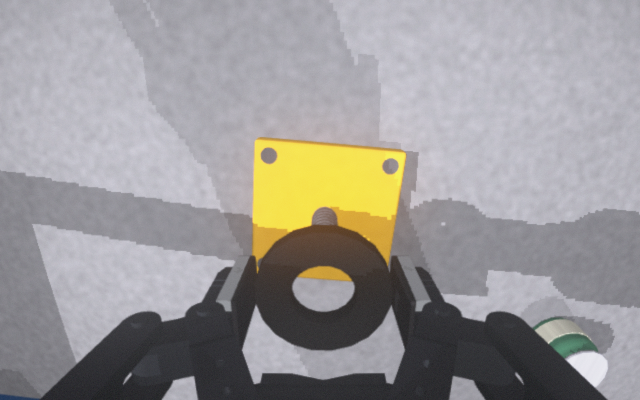

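View pics/s18.png

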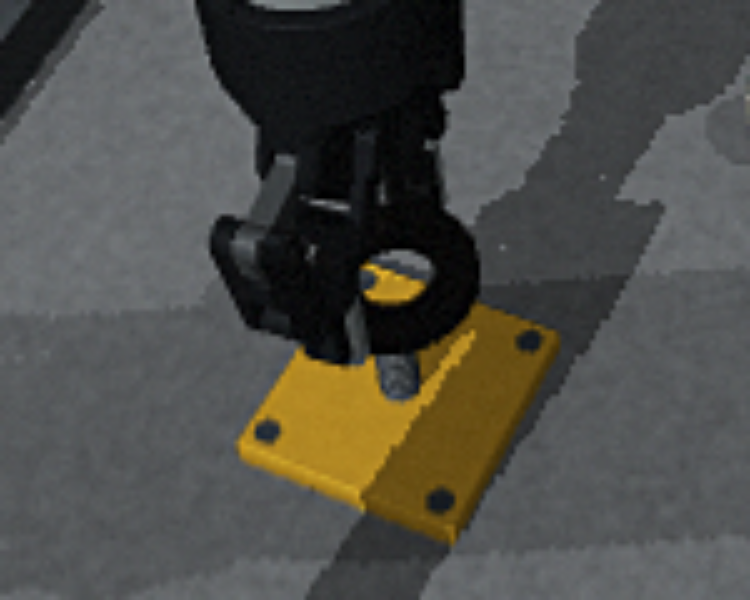

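Run:
```python
from h import *
d=cam("wrist"); s=read_state(); z=s['eef_pos'][2]-.170
P=cast(d,[(269,156),(390.5,166)],.012)[:,:2]; v=P[1]-P[0]; print(P,np.linalg.norm(v)); n=np.array([v[1],-v[0]])/2
print('stud',P.mean(0)+n, P.mean(0)-n)
C=cast(d,[(258,140),(404,152)],.012)[:,:2]; v=C[1]-C[0]; n=np.array([v[1],-v[0]])/2; print(np.linalg.norm(v),C.mean(0)+n)
print('stud base visible left/right edge', cast(d,[(313,222),(336,222)],.02))
print('ring', cast(d,[(323.5,225),(323.5,350),(256,287),(391,287)],z+.01), 'hole',cast(d,[(293,288),(355,288),(323,265),(323,311)],z+.01)); go(.58,.3065,.03,90)
```

```text
[[0.621753   0.33976837]
 [0.61512289 0.26751881]] 0.0725531291096215
stud [0.58231317 0.30695864] [0.65456273 0.30032853]
0.0861367356791811 [0.58455276 0.30670072]
stud base visible left/right edge [[0.58269756 0.31414315 0.02      ]
 [0.5825962  0.30024163 0.02      ]]
ring [[0.61005028 0.30732486 0.08970185]
 [0.54826967 0.30785995 0.08970185]
 [0.58185794 0.33605092 0.08970185]
 [0.58150348 0.27914652 0.08970185]] hole [[0.58136798 0.32041891 0.08970185]
 [0.58120409 0.29432024 0.08970185]
 [0.59228885 0.30768401 0.08970185]
 [0.56969616 0.30789117 0.08970185]]
tilt [-0.015  0.005] grasp [0.5834 0.3058 0.095 ] shift [-0.0024 -0.0003  0.0651] jaw -90.5 tool turn -0.5 j6 1.97 t 18.8
```

Call:
carry_out(
  targets=[
    [[0.002,0,0.015],0],
    [[0.003,0,0.03],0],
    [[0.003,0,0.045],0],
    [[0.003,0,0.057],0],
    [[0.003,0,0.065],0],
  ],
)

```text
clock: 19.25
eef_pos: [0.587, 0.3051, 0.182]
tcp_rot: [-0.002, 1.0, -0.004, -0.009]
contact_force: [0.3, 0.4, 2.3]
finger_gap: 0.0591
```

Call:
carry_out(
  targets=[
    [[0,0,0.0],0],
    [[0,0,0],0],
  ],
)

```text
clock: 19.45
eef_pos: [0.5872, 0.3051, 0.1819]
tcp_rot: [-0.002, 1.0, -0.004, -0.009]
contact_force: [0.2, -0.4, -0.6]
finger_gap: 0.0587
```

Run:
```python
from h import *
go(.5845,.3065,.03,90);d=cam("side");cv2.imwrite("pics/s19.png",cv2.resize(d['frame'][230:350,190:340,::-1],None,fx=5,fy=5))
```

```text
tilt [-0.019  0.004] grasp [0.5843 0.3057 0.0272] shift [ 0.0002 -0.0008 -0.0028] jaw -90.5 tool turn -0.5 j6 1.97 t 19.4
```

View pics/s19.png

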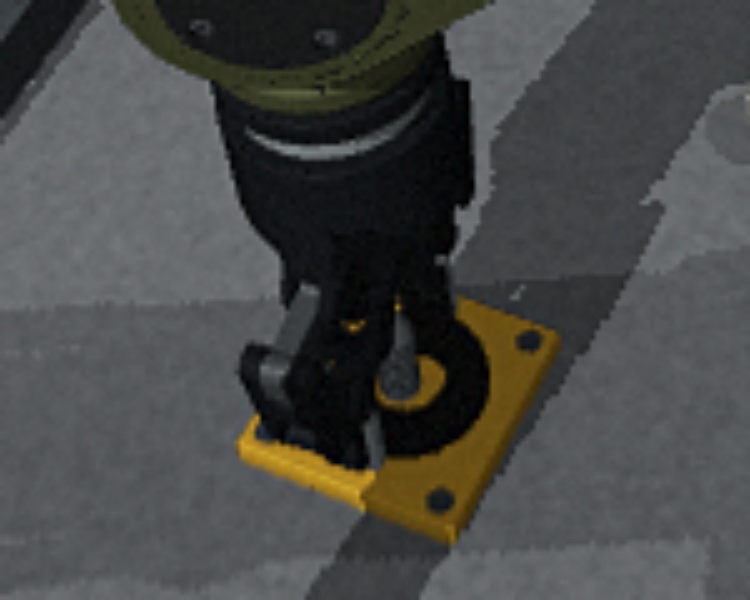

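Call:
carry_out(
  targets=[
    [[0.003,0,-0.001],0],
    [[0.003,0,-0.001],0],
    [[0.003,0,0],0],
  ],
)

```text
clock: 19.8
eef_pos: [0.5905, 0.3052, 0.1826]
tcp_rot: [-0.002, 1.0, -0.004, -0.009]
contact_force: [1.1, -0.1, -0.1]
finger_gap: 0.0584
```

Call:
carry_out(
  targets=[
    [[0,0,0],0],
    [[0,0,0],0],
    [[0,0,0],0],
    [[0,0,0],0],
  ],
  claw=1,
)

```text
clock: 20.2
eef_pos: [0.5904, 0.3052, 0.1827]
tcp_rot: [-0.002, 1.0, -0.004, -0.009]
contact_force: [-0.3, 0.2, 0.0]
finger_gap: 0.085
```

Call:
carry_out(
  targets=[
    [[0,0,-0.03],0],
    [[0,0,-0.06],0],
    [[0,0,-0.1],0],
    [[0,0,-0.13],0],
    [[0,0,-0.13],0],
  ],
)

```text
clock: 20.7
eef_pos: [0.5943, 0.3053, 0.3196]
tcp_rot: [-0.004, 1.0, -0.004, -0.004]
contact_force: [0.5, 0.3, 0.5]
finger_gap: 0.0854
```

Run:
```python
from h import *
d=cam("wrist");save(d,"w20");d=cam("side");cv2.imwrite("pics/s20.png",cv2.resize(d['frame'][230:350,190:340,::-1],None,fx=5,fy=5)); go(.385,-.008,.14,97)
```

```text
tilt [-0.016  0.005] grasp [0.5904 0.3055 0.159 ] shift [-0.2026  0.3152  0.0206] jaw -90.5 tool turn -7.5 j6 1.97 t 20.8
```

View pics/s20.png

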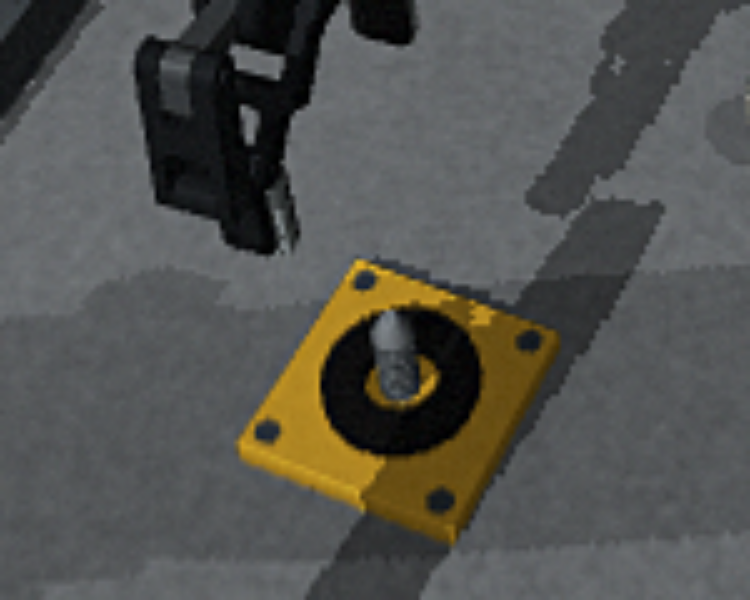

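View pics/w20.png

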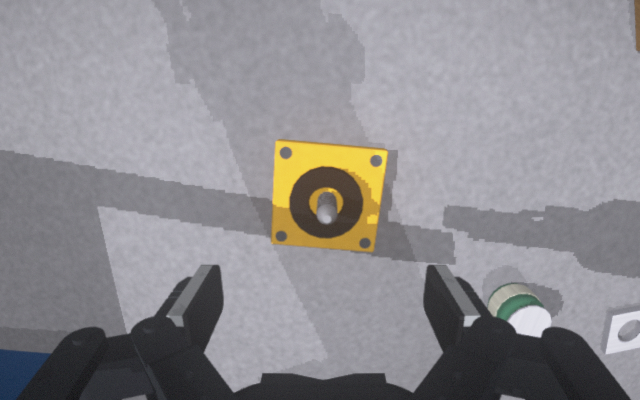

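Call:
carry_out(
  targets=[
    [[-0.1,0.16,0],0],
    [[-0.1,0.16,0],0],
    [[-0.1,0.16,0],0],
    [[-0.1,0.16,0],0],
    [[-0.1,0.16,0],0],
  ],
)

```text
clock: 21.3
eef_pos: [0.4886, 0.1428, 0.3111]
tcp_rot: [-0.002, 1.0, -0.006, -0.011]
contact_force: [1.2, 0.9, -1.1]
finger_gap: 0.0856
```

Call:
carry_out(
  targets=[
    [[-0.1,0.155,0.02],-4],
    [[-0.1,0.155,0.02],-7],
    [[-0.1,0.155,0.02],-7],
    [[-0.1,0.155,0.02],-7],
    [[-0.1,0.155,0.02],-7],
  ],
)

```text
clock: 21.8
eef_pos: [0.3842, -0.0129, 0.2902]
tcp_rot: [-0.002, 0.998, 0.053, -0.013]
contact_force: [-0.0, -0.4, 0.5]
finger_gap: 0.0852
```

Call:
carry_out(
  targets=[
    [[0,0,0],0],
  ],
)

```text
clock: 21.9
eef_pos: [0.3842, -0.0132, 0.2895]
tcp_rot: [-0.003, 0.999, 0.052, -0.013]
contact_force: [-0.1, 0.0, 0.1]
finger_gap: 0.0853
```

Run:
```python
from h import *
look("w21");go(.4355,-.0075,.06,97.7)
```

```text
dark px 114 9 rect 470.2 120.7 size 17.6 41.5 ang 70.2 circ 473.0 128.3 r 20.8
bright px 450 267 rect 303.1 -167.9 size 100.3 46.5 ang 87.6 circ 307.3 -168.0 r 53.2
bright px 12 165 rect 355.5 217.2 size 28.0 52.9 ang 30.5 circ 357.6 218.7 r 28.3
bright px 147 130 rect 382.5 89.3 size 50.7 50.9 ang 61.6 circ 382.3 89.4 r 35.2
tilt [-0.028  0.004] grasp [ 0.3798 -0.0123  0.1345] shift [0.0579 0.0017 0.0729] jaw -83.9 tool turn -1.6 j6 1.29 t 21.9
```

View pics/w21.png

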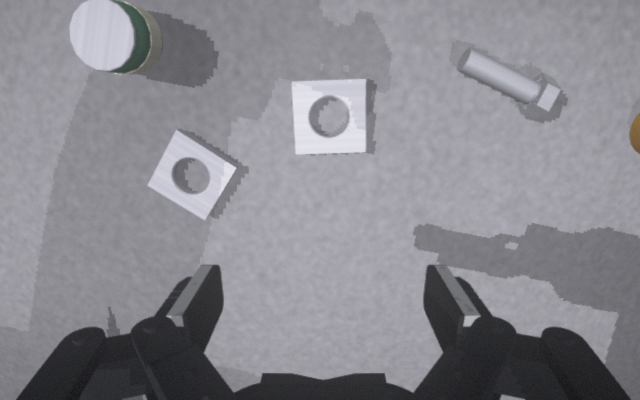

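Run:
```python
from h import *
d=cam("wrist")
P=cast(d,[(291,80.5),(366,79),(367,152),(295,154)],.008)[:,:2]; c=P.mean(0);e=np.roll(P,-1,0)-P
print(c,np.linalg.norm(e,axis=1),np.degrees(np.arctan2(e[:,1],e[:,0]))%90); go(c[0]-.001,c[1]-.0005,.06,97)
```

```text
[ 0.43510401 -0.00830099] [0.05042675 0.0499187  0.05144634 0.05041476] [7.13616285 8.86885146 7.71136814 7.69573866]
tilt [-0.028  0.004] grasp [ 0.3801 -0.0119  0.1348] shift [0.056  0.0032 0.0733] jaw -83.9 tool turn -0.9 j6 1.29 t 22.0
```

Call:
carry_out(
  targets=[
    [[0.03,0.003,0.03],-1.7],
    [[0.056,0.003,0.06],-1.7],
    [[0.056,0.003,0.075],-1.7],
    [[0.056,0.003,0.075],-1.7],
    [[0.056,0.003,0.075],-1.7],
  ],
)

```text
clock: 22.5
eef_pos: [0.4387, -0.0084, 0.2128]
tcp_rot: [-0.003, 0.998, 0.069, -0.014]
contact_force: [-0.0, 0.3, 0.9]
finger_gap: 0.0854
```

Run:
```python
from h import *
look("w22");go(.4348,-.0085,.0163,97.7)
```

```text
dark px 53 97 rect 470.1 120.3 size 16.8 43.1 ang 77.3 circ 471.9 128.4 r 21.6
bright px 99 242 rect 385.8 96.1 size 36.2 51.1 ang 61.4 circ 385.7 95.8 r 30.6
tilt [-0.027  0.004] grasp [ 0.4348 -0.008   0.059 ] shift [0.0011 0.0008 0.0427] jaw -82.1 tool turn 0.2 j6 1.29 t 22.6
```

View pics/w22.png

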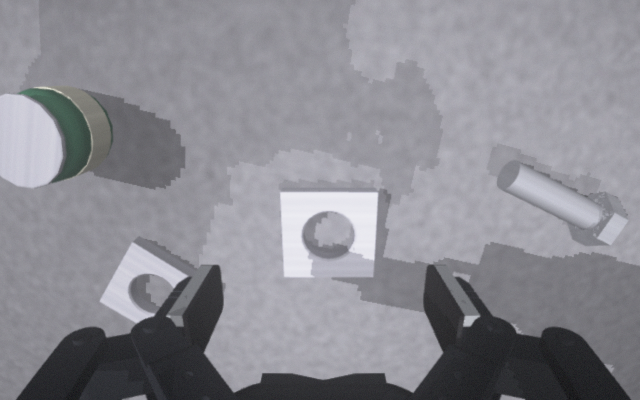

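Call:
carry_out(
  targets=[
    [[0.001,0.001,0.02],0],
    [[0.001,0.001,0.035],0],
    [[0.001,0.001,0.043],0],
    [[0.001,0.001,0.043],0],
  ],
)

```text
clock: 22.95
eef_pos: [0.4387, -0.0092, 0.1706]
tcp_rot: [-0.003, 0.998, 0.069, -0.013]
contact_force: [0.2, 0.5, -0.5]
finger_gap: 0.0852
```

Call:
carry_out(
  targets=[
    [[0,0,0],0],
    [[0,0,0],0],
    [[0,0,0],0],
    [[0,0,0],0],
    [[0,0,0],0],
  ],
  claw=-1,
  newtons=30,
)

```text
clock: 23.45
eef_pos: [0.4394, -0.0093, 0.1719]
tcp_rot: [-0.003, 0.998, 0.069, -0.012]
contact_force: [-1.0, -0.7, 6.8]
finger_gap: 0.0488
```

Call:
carry_out(
  targets=[
    [[0,0,-0.03],0],
    [[0,0,-0.06],0],
    [[0,0,-0.095],0],
    [[0,0,-0.095],0],
    [[0,0,-0.095],0],
  ],
)

```text
clock: 23.95
eef_pos: [0.4419, -0.0097, 0.2675]
tcp_rot: [-0.003, 0.998, 0.069, -0.012]
contact_force: [-0.7, -0.1, -1.1]
finger_gap: 0.0486
```

Run:
```python
from h import *
d=look("w23");go(.5805,.3065,.11,90)
```

```text
bright px 140 213 rect 369.5 90.0 size 62.9 74.4 ang 62.0 circ 372.7 94.3 r 43.9
bright px 283 106 rect 482.2 11.0 size 31.0 30.1 ang 24.8 circ 483.2 9.3 r 19.8
tilt [-0.026  0.004] grasp [ 0.4373 -0.009   0.1115] shift [ 0.1853 -0.2928 -0.0011] jaw -82.1 tool turn 7.9 j6 1.29 t 24.0
```

View pics/w23.png

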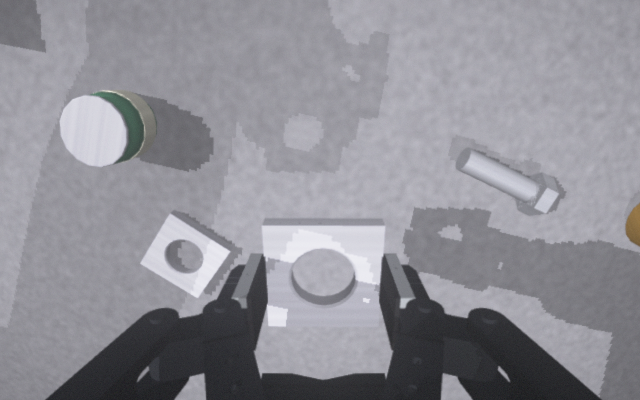

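Call:
carry_out(
  targets=[
    [[0.09,-0.14,0],0],
    [[0.09,-0.14,0],0],
    [[0.09,-0.14,0],0],
    [[0.09,-0.14,0],0],
    [[0.09,-0.14,0],0],
  ],
)

```text
clock: 24.5
eef_pos: [0.511, 0.1431, 0.2627]
tcp_rot: [-0.003, 0.997, 0.071, -0.015]
contact_force: [0.6, -0.8, -1.8]
finger_gap: 0.0487
```

Call:
carry_out(
  targets=[
    [[0.09,-0.15,0],0],
    [[0.09,-0.15,0],0],
    [[0.09,-0.15,0],0],
    [[0.09,-0.15,0],0],
    [[0.09,-0.15,0],0],
  ],
)

```text
clock: 25.0
eef_pos: [0.5792, 0.3055, 0.2595]
tcp_rot: [-0.002, 0.997, 0.071, -0.016]
contact_force: [0.1, -0.2, -0.8]
finger_gap: 0.0489
```

Call:
carry_out(
  targets=[
    [[0,0,0],0],
    [[0,0,0],0],
  ],
)

```text
clock: 25.2
eef_pos: [0.5786, 0.3038, 0.258]
tcp_rot: [-0.002, 0.997, 0.071, -0.017]
contact_force: [0.4, -1.1, -1.6]
finger_gap: 0.0485
```

Run:
```python
from h import *
d=cam("wrist");save(d,"w24");go(.5815,.3065,.11)
```

```text
tilt [-0.034  0.001] grasp [0.5735 0.304  0.1039] shift [ 0.0081 -0.0014 -0.0064] jaw -81.9 j6 1.82 t 25.2
```

View pics/w24.png

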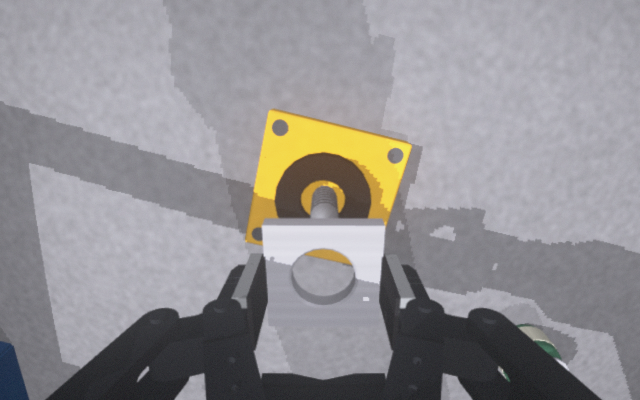

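Run:
```python
from h import *
d=cam("wrist"); s=read_state(); z=s['eef_pos'][2]-.172+.008
P=cast(d,[(263.5,227),(384.5,227)],z)[:,:2]; v=P[1]-P[0]; print(np.linalg.norm(v)); n=np.array([v[1],-v[0]])/np.linalg.norm(v)*.025; print('washer',P.mean(0)+n)
print('hole',cast(d,[(292,273),(356,273),(323.5,249),(323.5,297)],z))
P=cast(d,[(280,127.5),(395.5,155.5)],.012)[:,:2]; v=P[1]-P[0]; n=np.array([v[1],-v[0]])/2; print('stud',P.mean(0)+n,np.linalg.norm(v))
P=cast(d,[(275.5,190),(371,190),(323,153)],.022); print('pad',P)
M=rot()[1]; print(np.round(M,3)); go(.5815,.3065,.11)
d=cam("side");cv2.imwrite("pics/s24.png",cv2.resize(d['frame'][230:350,190:340,::-1],None,fx=5,fy=5))
```

```text
0.04905548850080769
washer [0.57291716 0.30546819]
hole [[0.57446201 0.31950127 0.0948647 ]
 [0.57837378 0.29248134 0.0948647 ]
 [0.58778569 0.30780716 0.0948647 ]
 [0.56433215 0.30448806 0.0948647 ]]
stud [0.5821349  0.30681514] 0.07256854753343057
pad [[0.58541724 0.33728904 0.022     ]
 [0.59362881 0.27989461 0.022     ]
 [0.61205722 0.31189658 0.022     ]]
[[ 0.989  0.141 -0.033]
 [ 0.141 -0.99   0.002]
 [-0.033 -0.006 -0.999]]
tilt [-0.033  0.002] grasp [0.5737 0.3042 0.1042] shift [ 0.0079 -0.0012 -0.006 ] jaw -81.9 j6 1.82 t 25.3
```

View pics/s24.png

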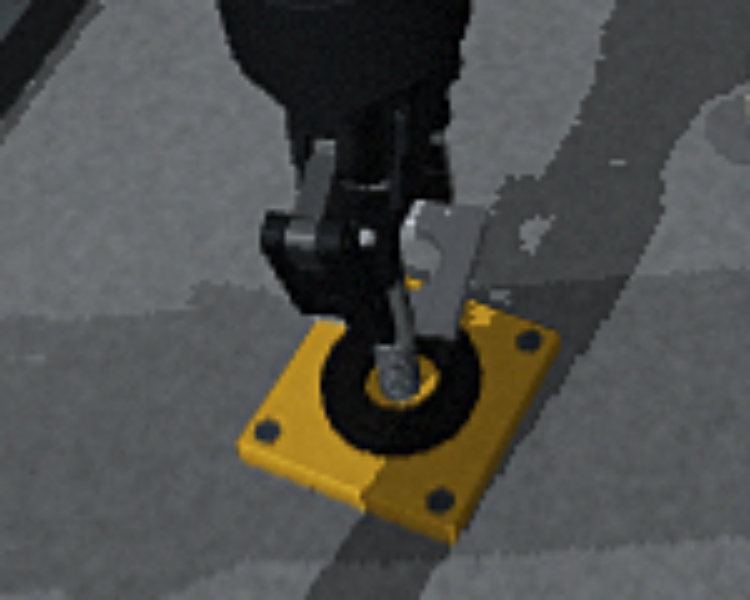

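Call:
carry_out(
  targets=[
    [[0.009,0.0005,0.01],0],
    [[0.009,0.0005,0.015],0],
    [[0.009,0.0005,0.015],0],
  ],
)

```text
clock: 25.65
eef_pos: [0.5871, 0.3044, 0.2421]
tcp_rot: [-0.002, 0.997, 0.07, -0.018]
contact_force: [0.3, -0.2, -0.7]
finger_gap: 0.0489
```

Run:
```python
from h import *
d=cam("side");cv2.imwrite("pics/s25.png",cv2.resize(d['frame'][230:350,190:340,::-1],None,fx=5,fy=5));d=cam("wrist");save(d,"w25"); go(.5815,.3065,.11); print(read_state()['eef_pos'])
```

```text
tilt [-0.034  0.002] grasp [0.5821 0.305  0.0887] shift [-0.0011 -0.0017 -0.0213] jaw -81.9 j6 1.82 t 25.8
[0.58730042 0.30477539 0.24329511]
```

View pics/s25.png

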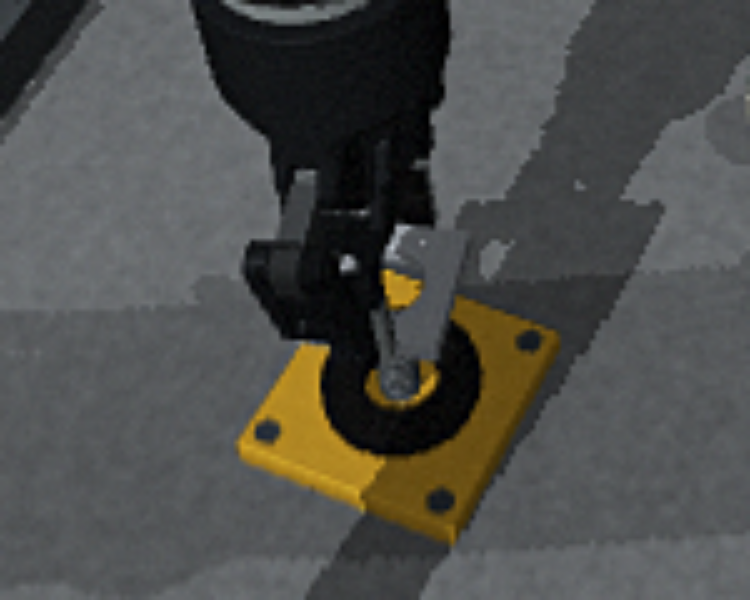

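View pics/w25.png

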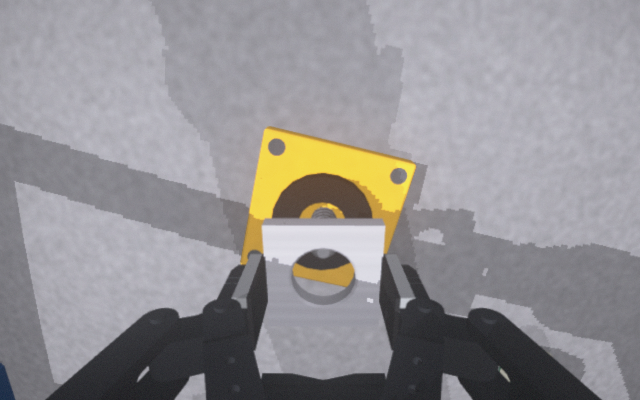

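Call:
carry_out(
  targets=[
    [[0.001,0,0.012],0],
    [[0.002,0,0.024],0],
    [[0.002,0,0.036],0],
    [[0.002,0,0.044],0],
    [[0.002,0,0.048],0],
  ],
)

```text
clock: 26.25
eef_pos: [0.5871, 0.3049, 0.1939]
tcp_rot: [-0.001, 0.997, 0.071, -0.018]
contact_force: [-6.9, -3.2, 13.7]
finger_gap: 0.0488
```

Call:
carry_out(
  targets=[
    [[0,0,0],0],
    [[0,0,0],0],
  ],
)

```text
clock: 26.45
eef_pos: [0.5872, 0.3051, 0.1942]
tcp_rot: [-0.001, 0.997, 0.071, -0.018]
contact_force: [-1.5, 0.0, 0.5]
finger_gap: 0.049
```

Run:
```python
from h import *
d=cam("side");cv2.imwrite("pics/s26.png",cv2.resize(d['frame'][230:350,190:340,::-1],None,fx=5,fy=5));d=cam("wrist");save(d,"w26"); go(.5815,.3065,.11); print(read_state()['eef_pos'])
```

```text
tilt [-0.036  0.   ] grasp [0.5816 0.3051 0.0395] shift [-0.0024 -0.0018 -0.0704] jaw -81.9 j6 1.82 t 26.6
[0.58718515 0.30503068 0.19410608]
```

View pics/s26.png

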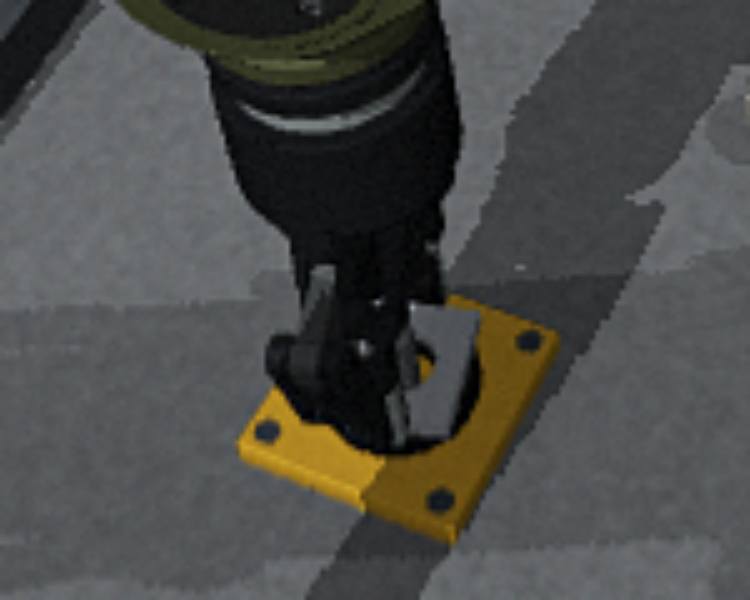

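View pics/w26.png

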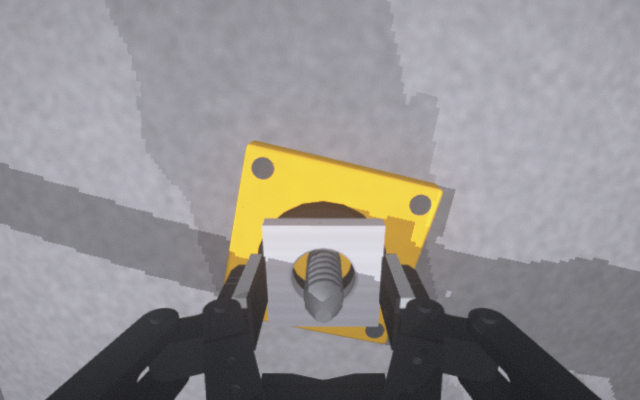

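Call:
carry_out(
  targets=[
    [[0.003,0,-0.002],0],
    [[0.003,0,-0.001],0],
    [[0.003,0,-0.001],0],
  ],
)

```text
clock: 26.85
eef_pos: [0.5903, 0.3054, 0.1949]
tcp_rot: [-0.002, 0.997, 0.071, -0.018]
contact_force: [0.6, 0.6, -1.2]
finger_gap: 0.049
```

Call:
carry_out(
  targets=[
    [[0,0,0],0],
    [[0,0,0],0],
    [[0,0,0],0],
    [[0,0,0],0],
  ],
  claw=1,
)

```text
clock: 27.25
eef_pos: [0.5903, 0.3055, 0.195]
tcp_rot: [-0.002, 0.997, 0.071, -0.018]
contact_force: [0.2, -0.9, 0.6]
finger_gap: 0.0853
```

Call:
carry_out(
  targets=[
    [[0,0,-0.03],0],
    [[0,0,-0.06],0],
    [[0,0,-0.1],0],
    [[0,0,-0.13],0],
    [[0,0,-0.13],0],
  ],
)

```text
clock: 27.75
eef_pos: [0.5966, 0.306, 0.332]
tcp_rot: [-0.003, 0.997, 0.071, -0.013]
contact_force: [0.7, -0.2, 0.5]
finger_gap: 0.0852
```

Run:
```python
from h import *
d=cam("wrist");save(d,"w27");d=cam("side");cv2.imwrite("pics/s27.png",cv2.resize(d['frame'][230:350,190:340,::-1],None,fx=5,fy=5)); go(.41,-.255,.14,90)
```

```text
tilt [-0.034  0.001] grasp [0.5899 0.3056 0.1714] shift [-0.256   0.5299  0.0368] jaw -81.9 tool turn 8.1 j6 1.82 t 27.9
```

View pics/s27.png

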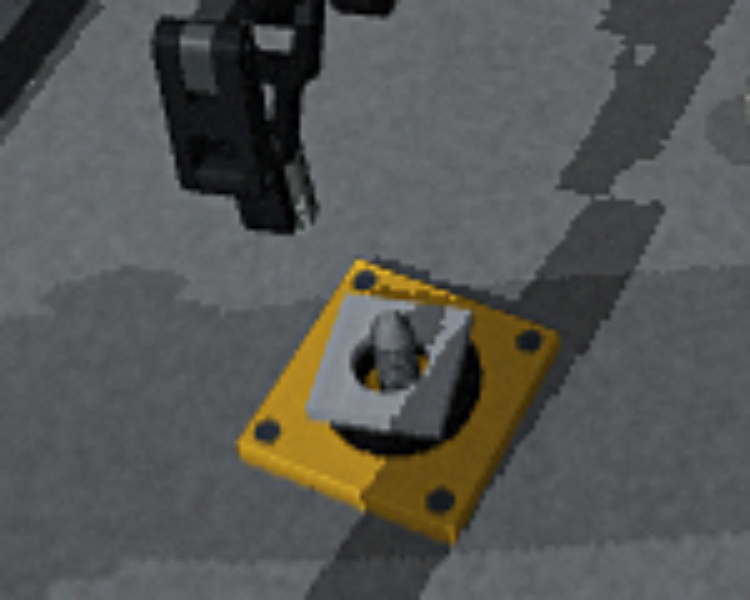

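View pics/w27.png

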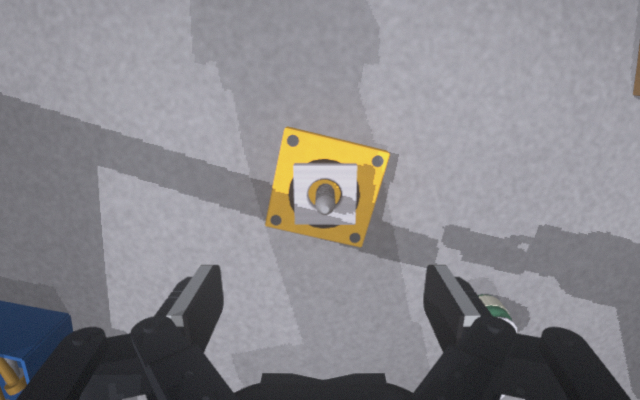

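Call:
carry_out(
  targets=[
    [[-0.08,0.18,0],4],
    [[-0.08,0.18,0],8],
    [[-0.08,0.18,0],8],
    [[-0.08,0.18,0],8],
    [[-0.08,0.18,0],8],
  ],
)

```text
clock: 28.35
eef_pos: [0.5394, 0.1121, 0.3248]
tcp_rot: [0.0, 1.0, -0.002, -0.02]
contact_force: [0.3, -0.1, 0.7]
finger_gap: 0.0858
```

Call:
carry_out(
  targets=[
    [[-0.06,0.18,0],0],
    [[-0.06,0.18,0],0],
    [[-0.06,0.18,0],0],
    [[-0.06,0.18,0],0],
    [[-0.06,0.18,0],0],
  ],
)

```text
clock: 28.85
eef_pos: [0.4773, -0.0708, 0.3253]
tcp_rot: [0.0, 1.0, -0.004, -0.021]
contact_force: [-0.5, 0.2, -0.0]
finger_gap: 0.0855
```

Run:
```python
from h import *
go(.41,-.255,.14,90)
```

```text
tilt [-0.043 -0.   ] grasp [ 0.4707 -0.0709  0.1708] shift [-0.0578  0.1846  0.0334] jaw -90.5 tool turn -0.5 j6 1.33 t 28.9
```

Call:
carry_out(
  targets=[
    [[-0.058,0.18,0.0],0],
    [[-0.058,0.18,0.0],0],
    [[-0.058,0.18,0.0],0],
    [[-0.058,0.18,0.02],0],
    [[-0.058,0.18,0.02],0],
  ],
)

```text
clock: 29.35
eef_pos: [0.4152, -0.2525, 0.3044]
tcp_rot: [-0.001, 1.0, -0.007, -0.024]
contact_force: [-0.5, 1.2, -1.1]
finger_gap: 0.0854
```

Call:
carry_out(
  targets=[
    [[0,0,0],0],
    [[0,0,0],0],
  ],
)

```text
clock: 29.55
eef_pos: [0.4155, -0.2515, 0.3031]
tcp_rot: [-0.002, 1.0, -0.006, -0.025]
contact_force: [-0.1, 0.0, -0.0]
finger_gap: 0.0855
```

Run:
```python
from h import *
look("w28");go(.456,-.255,.07,90)
```

```text
brass px 307 93 rect 457.0 -257.1 size 38.6 38.3 ang 54.6 circ 457.3 -257.3 r 19.7
bright px 430 119 rect 422.9 -398.0 size 67.9 134.4 ang 2.9 circ 410.9 -398.6 r 67.4
tilt [-0.049  0.004] grasp [ 0.4082 -0.2508  0.1492] shift [0.0517 0.0039 0.0767] jaw -90.7 tool turn -0.7 j6 0.94 t 29.6
```

View pics/w28.png

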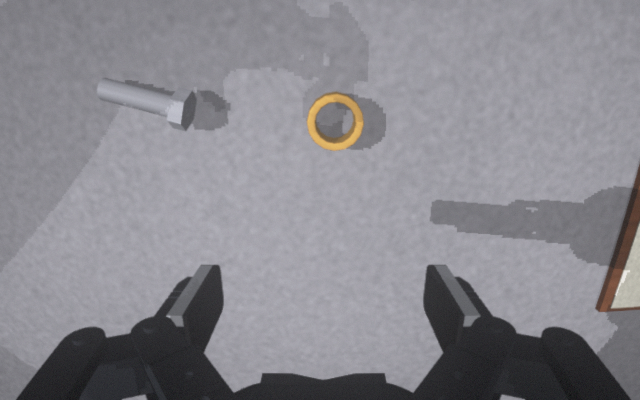

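Call:
carry_out(
  targets=[
    [[0.03,0.003,0.03],0],
    [[0.052,0.0055,0.06],0],
    [[0.052,0.0055,0.077],0],
    [[0.052,0.0055,0.077],0],
    [[0.052,0.0055,0.077],0],
  ],
)

```text
clock: 30.1
eef_pos: [0.4644, -0.2562, 0.2246]
tcp_rot: [-0.002, 1.0, -0.005, -0.024]
contact_force: [-0.5, 0.2, 0.2]
finger_gap: 0.0858
```

Run:
```python
from h import *
look("w29");go(.456,-.2565,.023,90)
```

```text
brass px 294 192 rect 460.1 -257.8 size 38.4 44.0 ang 76.0 circ 460.3 -257.1 r 22.3
tilt [-0.047  0.003] grasp [ 0.4572 -0.2562  0.071 ] shift [0.0011 0.0004 0.048 ] jaw -90.6 tool turn -0.6 j6 0.99 t 30.1
```

View pics/w29.png

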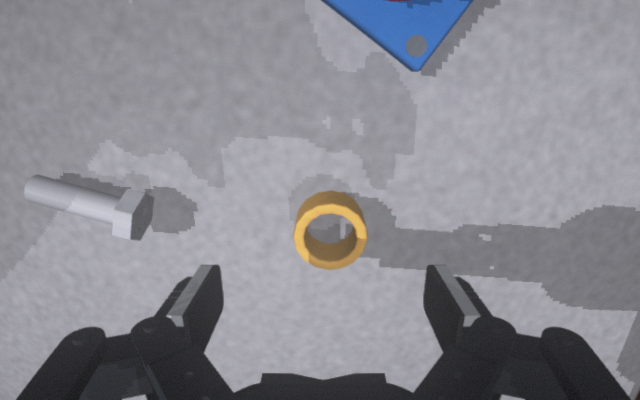

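Call:
carry_out(
  targets=[
    [[0.002,0.002,0.02],0],
    [[0.002,0.002,0.04],0],
    [[0.002,0.002,0.048],0],
    [[0.002,0.002,0.048],0],
  ],
)

```text
clock: 30.55
eef_pos: [0.464, -0.2583, 0.1775]
tcp_rot: [-0.002, 1.0, -0.005, -0.024]
contact_force: [0.3, -0.6, 0.3]
finger_gap: 0.0856
```

Call:
carry_out(
  targets=[
    [[0,0,0],0],
    [[0,0,0],0],
    [[0,0,0],0],
    [[0,0,0],0],
    [[0,0,0],0],
  ],
  claw=-1,
  newtons=35,
)

```text
clock: 31.05
eef_pos: [0.4645, -0.2586, 0.1788]
tcp_rot: [-0.001, 1.0, -0.005, -0.023]
contact_force: [-0.9, 1.1, 5.7]
finger_gap: 0.0383
```

Run:
```python
from h import *
d=cam("wrist");save(d,"w30");go(.456,-.2565,.023,90)
```

```text
tilt [-0.046  0.002] grasp [ 0.4574 -0.2583  0.0243] shift [-0.0013 -0.0018  0.0014] jaw -90.6 tool turn -0.6 j6 0.99 t 31.1
```

View pics/w30.png

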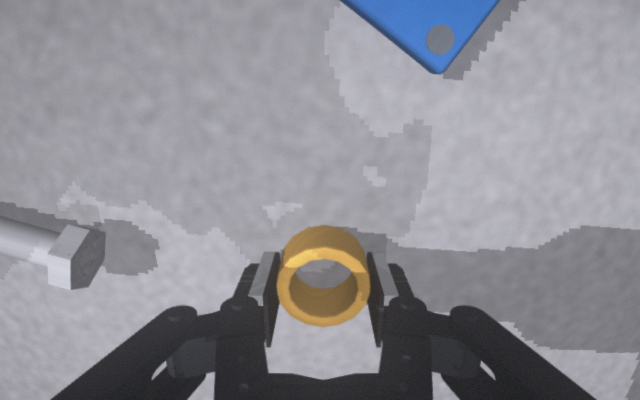

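Call:
carry_out(
  targets=[
    [[0,0,-0.03],0],
    [[0,0,-0.07],0],
    [[0,0,-0.115],0],
    [[0,0,-0.115],0],
    [[0,0,-0.115],0],
  ],
)

```text
clock: 31.6
eef_pos: [0.4701, -0.2591, 0.295]
tcp_rot: [-0.0, 1.0, -0.005, -0.022]
contact_force: [-0.7, -0.1, -1.6]
finger_gap: 0.0382
```

Call:
carry_out(
  targets=[
    [[0.05,-0.18,0],0],
    [[0.05,-0.18,0],0],
    [[0.05,-0.18,0],0],
    [[0.05,-0.18,0],0],
    [[0.05,-0.18,0],0],
  ],
)

```text
clock: 32.1
eef_pos: [0.5216, -0.0759, 0.2901]
tcp_rot: [-0.001, 1.0, -0.003, -0.024]
contact_force: [0.2, -0.5, -1.2]
finger_gap: 0.0382
```

Call:
carry_out(
  targets=[
    [[0.05,-0.18,0],0],
    [[0.05,-0.18,0],0],
    [[0.05,-0.18,0],0],
    [[0.05,-0.18,0],0],
    [[0.05,-0.18,0],0],
  ],
)

```text
clock: 32.6
eef_pos: [0.5724, 0.107, 0.2858]
tcp_rot: [-0.002, 1.0, -0.0, -0.026]
contact_force: [-0.3, -0.9, 0.4]
finger_gap: 0.0384
```

Run:
```python
from h import *
go(.5815,.3055,.12,90)
```

```text
tilt [-0.051  0.003] grasp [0.5644 0.1075 0.1313] shift [ 0.0175 -0.198   0.011 ] jaw -90.1 tool turn -0.1 j6 1.66 t 32.6
```

Call:
carry_out(
  targets=[
    [[0.018,-0.198,0],0],
    [[0.018,-0.198,0],0],
    [[0.018,-0.198,0],0],
    [[0.018,-0.198,0],0],
    [[0.018,-0.198,0.01],0],
  ],
)

```text
clock: 33.1
eef_pos: [0.5902, 0.3086, 0.2751]
tcp_rot: [-0.002, 1.0, 0.001, -0.025]
contact_force: [0.8, -0.3, -1.0]
finger_gap: 0.038
```

Call:
carry_out(
  targets=[
    [[0,0,0],0],
    [[0,0,0],0],
  ],
)

```text
clock: 33.3
eef_pos: [0.5898, 0.3073, 0.273]
tcp_rot: [-0.001, 1.0, 0.001, -0.027]
contact_force: [-0.3, -0.7, -1.9]
finger_gap: 0.0382
```

Run:
```python
from h import *
d=cam("wrist");save(d,"w31");go(.5815,.3055,.12); print(read_state()['eef_pos'],np.round(rot()[1],3))
d=cam("side");cv2.imwrite("pics/s31.png",cv2.resize(d['frame'][230:350,190:340,::-1],None,fx=5,fy=5))
```

```text
tilt [-0.053  0.003] grasp [0.582  0.3076 0.1194] shift [-0.0005  0.0021 -0.0006] jaw -89.9 j6 1.96 t 33.4
[0.59010713 0.3070867  0.27384356] [[ 0.999  0.001 -0.053]
 [ 0.002 -1.     0.003]
 [-0.053 -0.003 -0.999]]
```

View pics/w31.png

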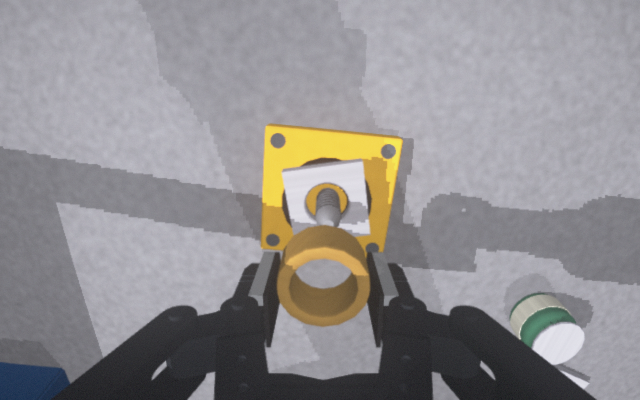

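View pics/s31.png

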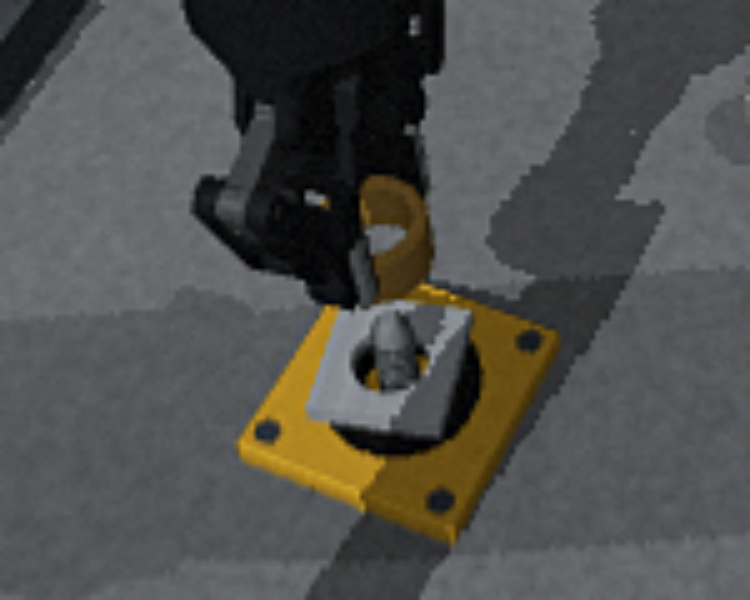

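Run:
```python
from h import *
d=cam("wrist"); s=read_state(); z=s['eef_pos'][2]-.179+.022
m=masks(d)['brass']; m[:215]=0
c=max(blobs(m,400,60000),key=cv2.contourArea); print(cv2.boundingRect(c))
print(cast(d,[(278,285),(369,285),(323.5,325)],z))
# bottom rim: top-most edge of visible sleeve (far edge of the bottom) 
print('far bottom edge',cast(d,[(323.5,226)],z-.022))
P=cast(d,[(278,140.5),(388.5,151.5),(272.5,240.5),(373,249)],.012); print('stud',P.mean(0)); 
go(.5815,.3055,.12)
```

```text
(261, 215, 128, 111)
[[0.58380847 0.32805476 0.11805378]
 [0.58389614 0.29075013 0.11805378]
 [0.56328402 0.30938656 0.11805378]]
far bottom edge [[0.60026179 0.3094541  0.09605378]]
stud [0.58226843 0.30657037 0.012     ]
tilt [-0.051  0.004] grasp [0.5826 0.3077 0.1206] shift [-0.0011  0.0022  0.0006] jaw -89.9 j6 1.96 t 33.5
```

Call:
carry_out(
  targets=[
    [[0.001,0.0025,0.01],0],
    [[0.002,0.0025,0.02],0],
    [[0.0025,0.0025,0.034],0],
    [[0.0025,0.0025,0.034],0],
    [[0.0025,0.0025,0.034],0],
  ],
)

```text
clock: 33.95
eef_pos: [0.5908, 0.3046, 0.2396]
tcp_rot: [-0.002, 1.0, 0.001, -0.026]
contact_force: [0.3, 0.2, -1.8]
finger_gap: 0.0385
```

Run:
```python
from h import *
d=cam("wrist");save(d,"w32");go(.582,.3055,.12); print(read_state()['eef_pos'])
d=cam("side");cv2.imwrite("pics/s32.png",cv2.resize(d['frame'][230:350,190:340,::-1],None,fx=5,fy=5))
```

```text
tilt [-0.051  0.004] grasp [0.5832 0.3054 0.086 ] shift [-0.003  -0.0003 -0.0339] jaw -89.9 j6 1.95 t 34.0
[0.59116843 0.30476784 0.24053406]
```

View pics/w32.png

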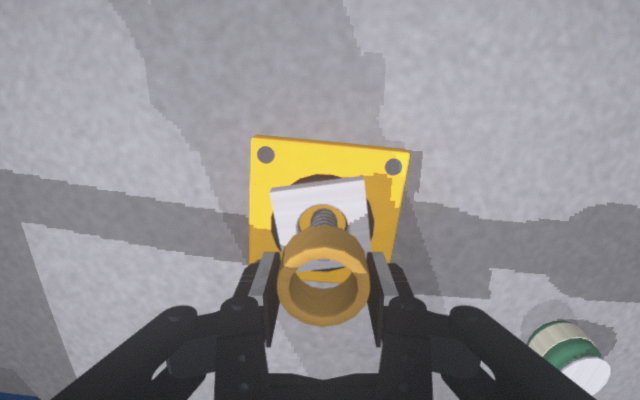

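View pics/s32.png

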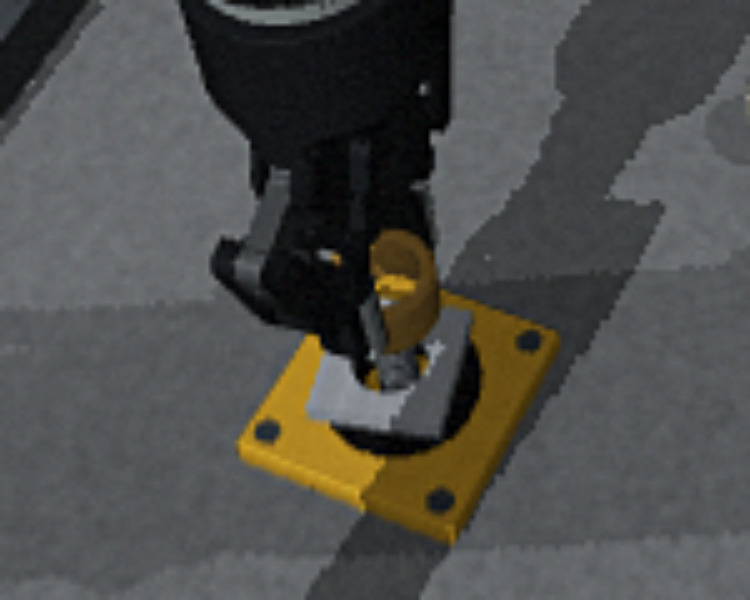

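Call:
carry_out(
  targets=[
    [[0.0005,0,0.004],0],
    [[0.001,0,0.008],0],
    [[0.001,0,0.012],0],
    [[0.001,0,0.012],0],
  ],
)

```text
clock: 34.45
eef_pos: [0.5914, 0.3048, 0.2281]
tcp_rot: [-0.002, 1.0, 0.001, -0.026]
contact_force: [-0.4, 1.1, -0.8]
finger_gap: 0.038
```

Run:
```python
from h import *
d=cam("wrist");save(d,"w33");go(.582,.3055,.12); print(read_state()['eef_pos'])
```

```text
tilt [-0.051  0.004] grasp [0.5836 0.3055 0.074 ] shift [-0.0039 -0.0002 -0.0459] jaw -89.9 j6 1.95 t 34.5
[0.59151941 0.30488752 0.22847219]
```

View pics/w33.png

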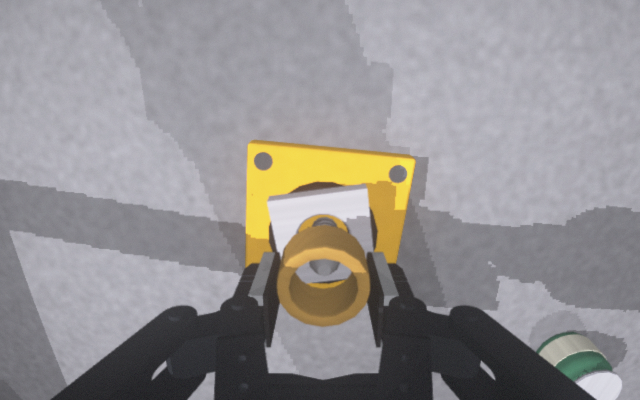

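Call:
carry_out(
  targets=[
    [[0.0005,0,0.006],0],
    [[0.001,0,0.012],0],
    [[0.001,0,0.017],0],
    [[0.001,0,0.019],0],
    [[0.001,0,0.019],0],
  ],
)

```text
clock: 35.0
eef_pos: [0.5915, 0.3049, 0.2092]
tcp_rot: [-0.002, 1.0, 0.001, -0.026]
contact_force: [-0.9, -0.2, -0.8]
finger_gap: 0.0386
```

Run:
```python
from h import *
d=cam("wrist");save(d,"w34");go(.582,.3055,.12); print(read_state()['eef_pos'],read_state()['contact_force'])
d=cam("side");cv2.imwrite("pics/s34.png",cv2.resize(d['frame'][230:350,190:340,::-1],None,fx=5,fy=5))
```

```text
tilt [-0.051  0.004] grasp [0.5837 0.3056 0.0548] shift [-0.005  -0.0002 -0.065 ] jaw -89.9 j6 1.95 t 35.0
[0.59157816 0.30496908 0.20931937] [-0.09570623 -0.63173477 -1.67218098]
```

View pics/w34.png

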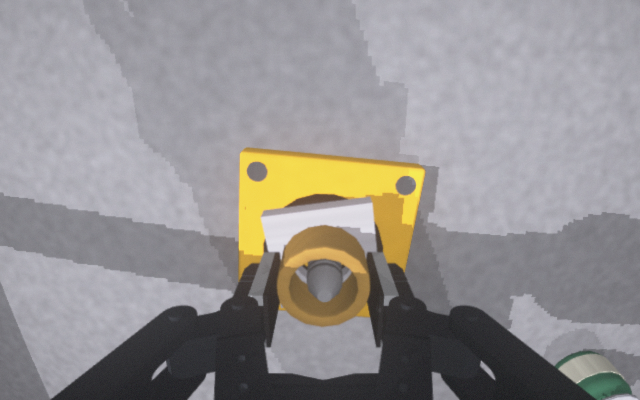

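View pics/s34.png

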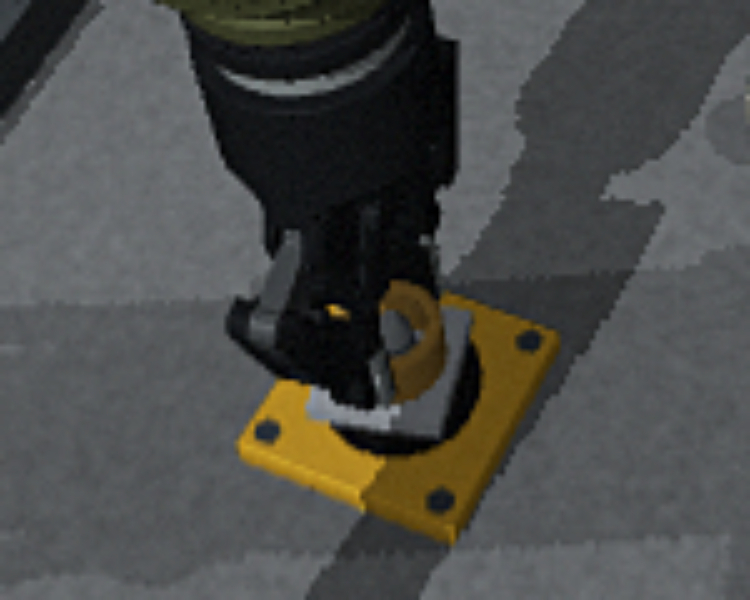

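Call:
carry_out(
  targets=[
    [[0,0,0.001],0],
    [[0,0,0.001],0],
  ],
)

```text
clock: 35.3
eef_pos: [0.5917, 0.3051, 0.2089]
tcp_rot: [-0.002, 1.0, 0.001, -0.025]
contact_force: [-0.8, 1.4, 0.7]
finger_gap: 0.0383
```

Call:
carry_out(
  targets=[
    [[0,0,0],0],
    [[0,0,0],0],
    [[0,0,0],0],
    [[0,0,0],0],
    [[0,0,0],0],
  ],
  claw=1,
)

```text
clock: 35.8
eef_pos: [0.5917, 0.3051, 0.2089]
tcp_rot: [-0.002, 1.0, 0.001, -0.025]
contact_force: [0.1, -0.3, 0.1]
finger_gap: 0.0855
```

Call:
carry_out(
  targets=[
    [[0,0,-0.02],0],
    [[0,0,-0.05],0],
    [[0,0,-0.09],0],
    [[0,0,-0.13],0],
    [[0,0,-0.13],0],
  ],
)

```text
clock: 36.3
eef_pos: [0.6001, 0.3052, 0.3473]
tcp_rot: [-0.005, 1.0, 0.001, -0.019]
contact_force: [0.8, 0.5, 1.3]
finger_gap: 0.0854
```

Call:
carry_out(
  targets=[
    [[-0.1,0.05,-0.03],0],
    [[-0.1,0.05,-0.03],0],
    [[-0.1,0.05,-0.03],0],
    [[-0.1,0.05,-0.03],0],
  ],
)

```text
clock: 36.7
eef_pos: [0.5001, 0.2542, 0.3815]
tcp_rot: [-0.005, 1.0, 0.001, -0.018]
contact_force: [0.2, 0.2, -0.3]
finger_gap: 0.0852
```

Run:
```python
from h import *
d=cam("wrist");save(d,"w35")
d=cam("side");cv2.imwrite("pics/s35.png",cv2.resize(d['frame'][230:350,190:340,::-1],None,fx=5,fy=5)); cv2.imwrite("pics/side35.png",d['frame'][:,:,::-1]);print(read_state()['eef_pos'],read_state()['contact_force'])
```

```text
[0.50143739 0.25478702 0.38044022] [ 0.2604135   0.5334597  -0.11494828]
```

View pics/s35.png

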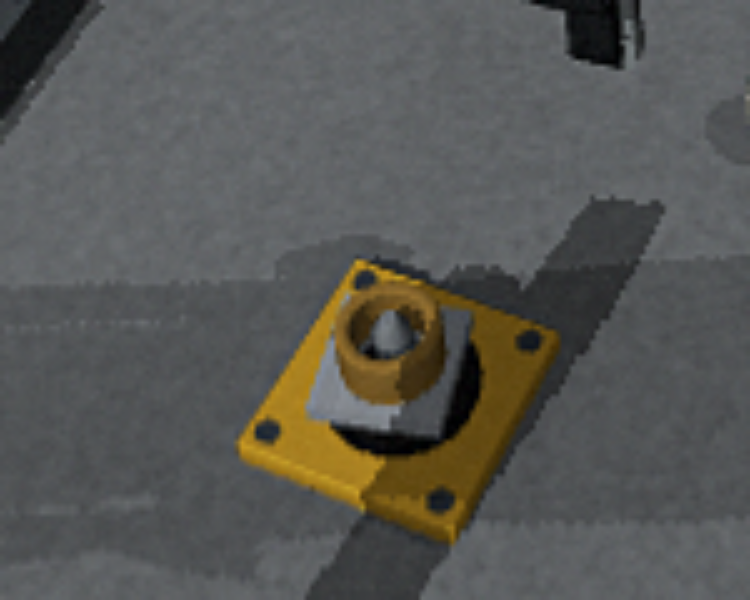

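View pics/w35.png

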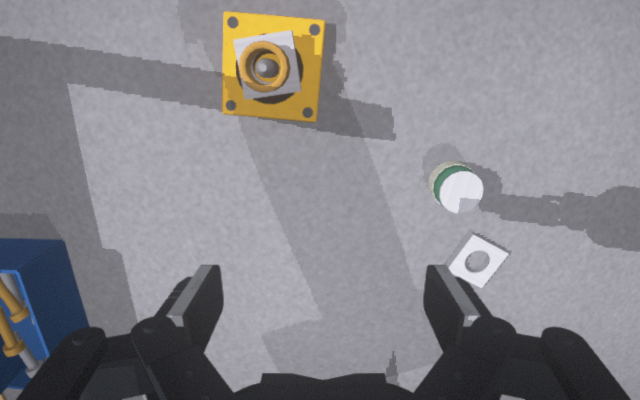

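View pics/side35.png

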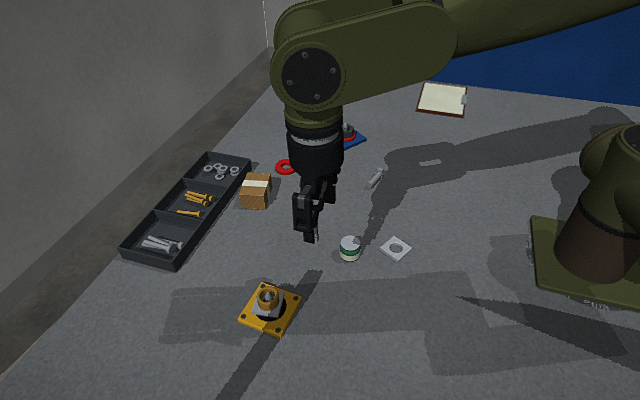

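Run:
```python
from h import *
d=cam("top"); m=masks(d)
cv2.imwrite("pics/t36.png",d['frame'][:,:,::-1])
print(hand_in())
```

```text
the job is handed in; nothing more can be done
None
```

View pics/t36.png

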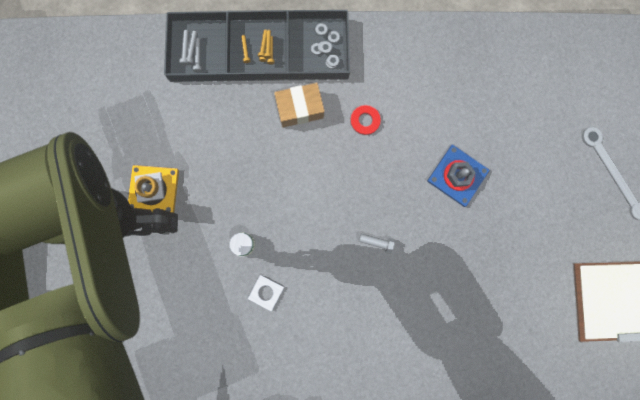

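Both stud sets are made up and the job is handed in at about 37 s. `hand_in` gave no verdict.

- **Yellow stand:** black pad, then the square plate washer that lay farthest right, then the brass sleeve. The last side and wrist pictures show all three over the stud and flat, with the stud tip just above the sleeve.
- **Blue stand:** the red pad that lay nearest the base, then the hex nut. The side and wrist pictures taken right after placing the nut, and the last top picture, show both seated over the stud.
- **Bystanders:** the tin, the bolt, the carton and the two look-alikes are where they were in the first pictures, and the gripper was open and clear of everything.

What did not go cleanly:

- **Black pad:** my first grasp was too high. The fingers slid over the pad and moved it about 15 mm (about 26 N at the wrist). I located it again and picked it up properly.
- **Plate washer:** it touched down on the black pad with about 14 N.
- **Tool tilt:** the tool drifted to about 3° off vertical by the end. I allowed for this in the grasp and placing positions.
- **Measurements:** the cameras disagreed by about 2–5 mm on some parts. The black pad sits 2–3 mm off the stud's axis, which the 6 mm of clearance covers.

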